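# Feed a weld bushing down the magazine chute to the escapement stop

## Task

Take the weld bushing (the short fat round part with a hole through it) from the parts tray and set it down gently on the open upper end of the sloping feed chute. Then push it down the chute, past the spring detent, until it rests against the sprung escapement stop and has pressed it back a little, without forcing the stop so far that it trips, and ease off so that it stays there. Leave everything else where it is.

Things in the scene. Friction and masses are not known exactly. Their poses are not given: they have to be found in the camera images.
- bushing_center (a point): Centre (half-way up) of the weld bushing: plain steel, 56 mm outside diameter, 34 mm high, 20 mm hole, about 0.5 kg, standing upright in the parts tray (tray floor 3 mm, tray rim 9 mm above the bench; rim at least 30 mm clear of the bushing across the tray). Two other steel parts stand in the tray along its length, 80 mm or more away centre to centre, in any order.
- chute: Sloping feed chute of folded steel, 340 mm long, 12 degrees. Origin on its floor's surface, on the centre line, half-way along. x points DOWNHILL along the floor, y left looking downhill, z square to the floor; the numbers below are in this frame, mm. The bushing never slides by itself: friction holds it where it is left; pushing it along takes 1 to 3 N.
- load_spot (a point): Spot on the floor of the open loading end, at (-110, 0, 0), a good place to set the bushing down. From x = -170 to -85 the chute is open on top and at its upper end, 82 wide between side lips only 8 high (outer faces at y = +-44). From x = -85 to -50 funnel walls 40 high narrow it to 60.
- channel_mouth (a point): Point on the floor at (-50, 0, 0), where the covered channel begins: 60 wide, walls 40 high. Two hold-down strips lie on the walls (underside z = 40, screw heads up to 46) and leave an open slot 40 wide along the middle, y -20 to 20. The bushing cannot pass through the slot, but closed fingers reach down through it behind the bushing and follow it down.
- detent (a point): Nose of the sprung detent shoe, rounded (radius 9), at x = 0; it stands 7 out of the +y wall into the channel and gives way sideways. Pushing the bushing past it takes 3 to 6 N in all, while the bushing's centre goes from about x = -22 to 5.
- channel_foot (a point): Point on the floor at the lower end, (170, 0, 0). The escapement sits before it: the stop blade (34 wide, z 4 to 35) faces uphill, seen in the slot, clamped with its face anywhere from x = 100 to 130. That setting is not reported: find it by feel (or see it). The escapement's frame begins 22 beyond the blade's face and stands 74 high.
- stop (a joint): How far the sprung stop blade is pressed back downhill, in m; 0 = free. Spring 1.8 N per mm from zero, no preload, well damped. Press it back 2 to 5 mm and ease off slowly: friction under the bushing then keeps it pressed back 1 to 3 mm. Pressed back more than 7 mm (12.6 N on the blade, about 14 N at the pushing fingers) the escapement trips, which is a failure.
- slug: A plain solid steel cylinder standing in the tray, 40 mm diameter, 60 mm high, 0.55 kg; origin at the centre of its underside. To be left alone.
- hub: A steel flanged hub standing in the tray: flange 66 mm diameter 8 mm thick, boss 34 mm diameter above it, 38 mm high in all; origin at the centre of its underside. To be left alone.
- brush: A wire hand brush about 240 mm long lying on the bench between the robot and the chute; origin under its middle. To be left alone.
- chip_hammer: A chipping hammer about 260 mm long lying on the bench beyond the chute, at most 26 mm high; origin under its handle. To be left alone.
- spray_can: A grey can, 64 mm diameter, 170 mm high, standing beyond the foot of the chute, on the left; origin at the centre of its underside. To be left alone.
- weld_magnet: A six-sided welding magnet with a hole in the middle, 124 mm across, 22 mm high, lying flat on the bench beyond the tray; origin at the centre of its underside. To be left alone.
Not all that is in view belongs to the job. What is shaped like the part that bears bushing_center but red is not meant.

How it is judged (in metres and radians):
On the way, in this order (a step that is already met when the one before it is completed fails the run):
1. the bushing stands flat on the floor of the chute's open loading end (x of bushing_center in the frame of chute between -0.175 and -0.03 m and y of bushing_center in the frame of chute between -0.025 and 0.025 m and z of bushing_center in the frame of chute between 0.012 and 0.02 m and angle between the z axis of bushing_center and the z axis of chute, either way round below 0.08 rad), for 0.2 s.
2. the bushing has been pushed past the detent (x of bushing_center in the frame of chute above 0.02 m and z of bushing_center in the frame of chute between 0.012 and 0.022 m), for 0.05 s.
3. the bushing presses the stop back by at least 1 mm (value of joint stop above 0.001 m and x of bushing_center in the frame of chute above 0.065 m), for 0.05 s.
At the end, for the whole second after the job is handed in: The bushing stands flat on the chute floor (within 0.06 rad), at rest and released, in the covered channel past the detent, resting against the stop so that the stop blade is still pressed back by 0.5 to 6 mm (value of joint stop between 0.0005 and 0.006 m and x of bushing_center in the frame of chute between 0.065 and 0.115 m and z of bushing_center in the frame of chute between 0.012 and 0.02 m and angle between the z axis of bushing_center and the z axis of chute, either way round below 0.06 rad and linear speed of bushing below 0.01 m/s); the robot touches nothing.
It fails at once if the stop blade is pressed back more than 7 mm, which trips the escapement (value of joint stop above 0.007 m).
It fails at once if the bushing is dropped or slammed into the chute (over 45 N) (contact force between bushing and chute above 45 N).
It fails at once if one of the other things is moved more than 20 mm (distance of any of slug, hub, brush, chip_hammer, spray_can, weld_magnet from where it was at the start of the episode above 0.02 m).
It also fails if it takes over 67 s, if anything falls off the work surface, if the arm or the gripper's body presses on something with over 40 N, if the wrist force passes 120 N, or if a joint passes its speed limit or range.

## Robot

A 6-joint arm with a two-finger parallel gripper is mounted at the origin on the work surface. World frame = base frame: x ahead of the robot, y to its left, z up, the work surface at z = 0. Lengths are in m, angles in degrees, forces in N, time in s.
With the tool pointing down it reaches from about 0.35 to 0.875 m from the base axis. Payload 4.2 kg.
Tool frame: the origin (TCP) lies midway between the tips of the shut fingers; the grasp point (between the pads) lies 19 mm behind it; z points along the fingers, y is the direction in which the jaws open and shut (so a half turn about z gives the same grasp; the last joint's range is limited). The gripper opens to 87 mm and grips with 3 to 60 N. Pads are 19 mm wide; open, the fingers measure 117 mm over their backs; the gripper's body (75 mm by 190 mm) begins 51 mm behind the grasp point.
Start: joints at [86.666, 22.042, 0.453, 0, -68.411, -14.817], TCP at [0.195, 0.594, 0.223] pointing down, gripper open.
Joint ranges: [-179.83, 179.83], [-69.29, 118.12], [-61.27, 80.66], [-181.25, 117.63], [-171.15, -9.14], [-177.46, 177.46]. Speed limits (degrees/s): [159.86, 159.86, 180, 180, 180, 180].

## Interface

Orientations are given as a 3x3 rotation matrix whose columns are the frame's x, y, z axes.
In Python, from station import sense, capture, get_calibration, finish_job, spot_in, spot_point gives the robot as it stands.
- The arm moves only by the shell command python3 -m inch 'ROWS'. ROWS is JSON, a list of rows, each an object with "fingers": the finger opening in cm, from 0 to 8.7; "delta_pos": the shift along the tool's x, y, z in cm, a list of three; "spin": the turn about the tool's z in degrees. In form: [{"fingers": fingers, "delta_pos": [dx, dy, dz], "spin": spin}, ...]. A call has 1 to 20 rows; each row is the pose to reach, as a shift and turn from the pose commanded when the call began, along the tool's axes at that moment; what a row does not reach only later rows make up. A row lasts 1/10 s, in which the tool goes at most 50 mm and 8.59 degrees, less where a joint would pass 70% of its speed; a pose out of reach is approached as far as the arm can. A call with a gripper value outside its range is refused whole. The fingers move at their own pace and stop on an object; the grip force is fixed at half the most. Time passes only in rows, so rows that repeat a pose let the fingers close. It gives the time, the measured TCP pose, the force and the opening at its end, in the units of the state.
- sense(): the state, without advancing time (a new reading comes with each control period).
- capture(name): name is "scene" or "top" or "wrist"; returns the picture (400x640x3 uint8, red, green, blue); there is no depth.
- get_calibration(name): a dict with "K" (3x3 intrinsics, pixels), "T" (4x4, takes a point from camera to world coordinates). Camera axes: x right, y up, looking along -z (the intrinsics and any distortion apply to the point x, -y, -z); pixel columns grow to the right and rows downward; lengths in m; the calibration is good to about 2 mm. A picture is of the moment at which its call begins: read the wrist's pose just before it. get_calibration takes no time and is no camera call; for the wrist camera it gives the pose at the moment of the call.
- finish_job(): hands the job in, once; it reports no verdict.
Trained networks look in the newest picture that a camera, given by its name, has taken for a name from the list of things; names that differ only in an ending like _2 or _b are one class to them, and where a whole thing is asked for, a point or a joint stands for the part that bears it (a point fixed in the world has none). Each returns a list of dicts, best first, with "conf" (0 to 1); they miss things now and then, are a little off and sometimes report something else, mostly with a low value. They report only what shows in the picture. A call takes as long as a camera call. They do not tell look-alikes from the thing itself.
- spot_in(camera, target): "extent" ([left, top, right, bottom] as shares, 0 to 1, of the picture: columns of its width, rows of its height, round what is visible of it).
- spot_point(camera, target): "location" ([column, row] as shares, 0 to 1, of the picture: columns of its width, rows of its height: a listed point, or the origin of a listed thing).
The state is a dict: "time_s": time; "joints": joint angles; "joint_velocities": joint speeds; "effort": joint torques, N m; "tcp_pos": TCP position; "ee_rot": TCP orientation; "wrist_force": force on the tool from outside, world axes, zero at the start; "moment": the same for the moment, N m; "gripper_width": opening from 0.0 (shut) to 1.0 (fully open).
Only numpy, scipy, OpenCV 4.12 (cv2) and the standard library are available. Lean on these libraries where they do the work, as an engineer would, in place of code of your own. Each camera call takes 0.05 s, during which the arm holds its last target.

## Working session

There is one attempt and no reset: what is moved stays moved. The work goes in short steps, Python scripts to look and compute and a shell command to move; the robot and the scene stay as the last step left them, time stands still between calls to the robot, and variables do not carry over. Pictures are saved under pics/ and viewed, and the job is handed in when it is done.

```bash
ls; mkdir -p pics; python3 - <<'E'
from station import *
import cv2
s=sense(); print({k:s[k] for k in ['time_s','tcp_pos','ee_rot','wrist_force','gripper_width']})
for n in ['scene','top','wrist']:
    im=capture(n); cv2.imwrite(f'pics/{n}0.png',im[:,:,::-1])
    c=get_calibration(n); print(n,c)
    for t in ['bushing_center','chute','load_spot','channel_mouth','detent','channel_foot','slug','hub','brush','stop']:
        try:
            r=spot_point(n,t); print(t,[(round(d['conf'],2),round(d['location'][0]*640),round(d['location'][1]*400)) for d in r[:3]])
        except Exception as e: print(t,e)
print(sense()['time_s'])
E
```

```text
pics
{'time_s': 0.0, 'tcp_pos': array([0.194485  , 0.59332023, 0.22145842]), 'ee_rot': array([[ 9.50180322e-01, -3.11700133e-01, -6.19122269e-04],
       [-3.11700741e-01, -9.50178004e-01, -2.09971834e-03],
       [ 6.62061251e-05,  2.18809192e-03, -9.99997604e-01]]), 'wrist_force': array([ 0.03778837, -0.45362336, -0.3944263 ]), 'gripper_width': 1.0071810986954615}
scene {'K': array([[376.23760499,   0.        , 320.63197709],
       [  0.        , 376.23760499, 196.60671474],
       [  0.        ,   0.        ,   1.        ]]), 'T': array([[ 0.43040426, -0.67259606,  0.60196904,  1.24741688],
       [ 0.90253956,  0.31091926, -0.297912  , -0.34857687],
       [ 0.01321067,  0.67152346,  0.74086552,  0.91377006],
       [ 0.        ,  0.        ,  0.        ,  1.        ]])}
bushing_center [(0.89, 221, 230), (0.52, 159, 220)]
chute [(0.62, 352, 189)]
load_spot [(0.77, 320, 198)]
channel_mouth [(0.65, 338, 190)]
detent [(0.74, 347, 182)]
channel_foot [(0.9, 390, 181), (0.51, 320, 200)]
slug [(0.61, 239, 254)]
hub [(0.73, 210, 213)]
brush [(0.59, 370, 154)]
stop it knows: brush, bushi
[... 1011 characters left out ...]
t, slug, spray_can, weld_magnet
wrist {'K': array([[348.66302061,   0.        , 325.07550921],
       [  0.        , 348.66302061, 196.67460792],
       [  0.        ,   0.        ,   1.        ]]), 'T': array([[-0.31207517,  0.91369393,  0.26033151,  0.26512124],
       [-0.95005657, -0.30049544, -0.08423184,  0.56999895],
       [ 0.00126631, -0.27361633,  0.96183808,  0.38472885],
       [ 0.        ,  0.        ,  0.        ,  1.        ]])}
bushing_center []
chute []
load_spot []
channel_mouth []
detent []
channel_foot []
slug []
hub []
brush []
stop it knows: brush, bushing_center, channel_foot, channel_mouth, chip_hammer, chute, detent, hub, load_spot, slug, spray_can, weld_magnet
1.5
```

View pics/scene0.png

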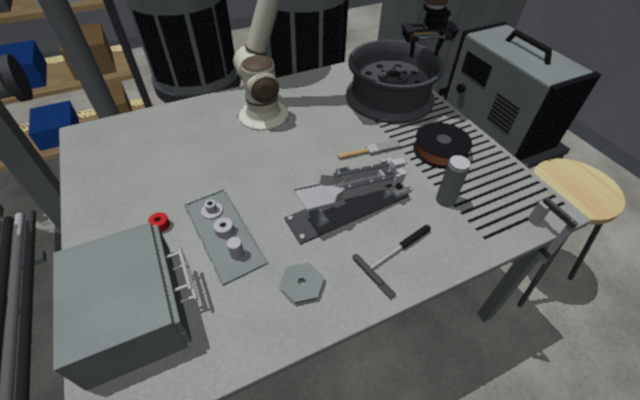

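View pics/top0.png

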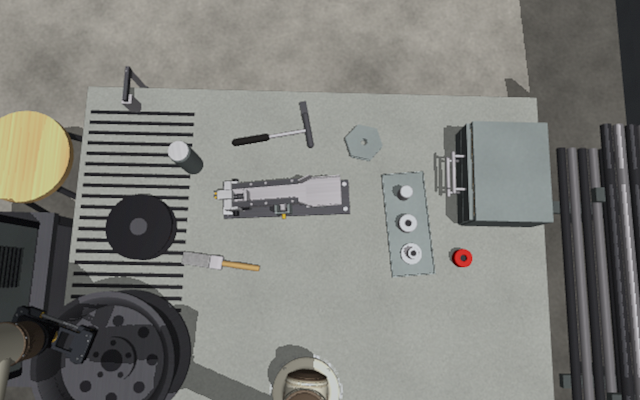

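```bash
cat > h.py <<'E'
import numpy as np, cv2
from station import *
def proj(c,P):
    P=np.atleast_2d(P); T=c['T']; q=(P-T[:3,3])@T[:3,:3]; q=q*[1,-1,-1]
    u=q@c['K'].T; return u[:,:2]/u[:,2:]
def ray(c,u,v):
    d=np.linalg.inv(c['K'])@[u,v,1]; d=d*[1,-1,-1]; return c['T'][:3,3],c['T'][:3,:3]@d
def atz(c,u,v,z):
    o,d=ray(c,u,v); return o+d*(z-o[2])/d[2]
def crop(im,x0,y0,x1,y1,f,name):
    cv2.imwrite(name,cv2.resize(im[y0:y1,x0:x1],None,fx=f,fy=f,interpolation=cv2.INTER_CUBIC))
E
python3 - <<'E'
from h import *
t=cv2.imread('pics/top0.png'); s=cv2.imread('pics/scene0.png')
crop(t,210,165,360,230,5,'pics/t_ch.png'); crop(s,275,145,425,245,5,'pics/s_ch.png')
crop(t,380,165,440,285,5,'pics/t_tr.png')
c=get_calibration('top'); print(atz(c,408,222,.037),atz(c,412,253,.04),atz(c,405,192,.063))
c=get_calibration('scene'); print(atz(c,223,225,.037))
E
```

```text
[ 0.51350836 -0.30506654  0.037     ] [ 0.4176821  -0.31574658  0.04      ] [ 0.60317977 -0.29151498  0.063     ]
[ 0.51630892 -0.30419297  0.037     ]
```

View pics/t_ch.png

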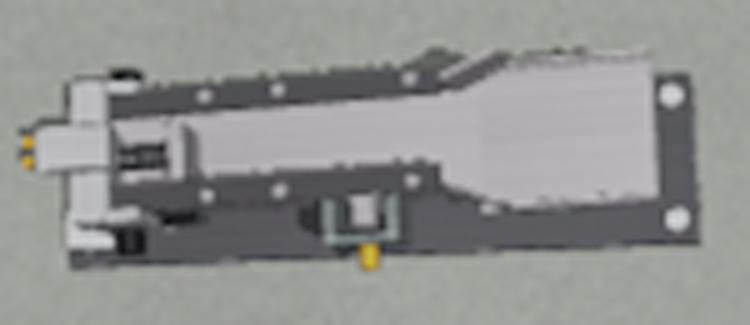

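View pics/s_ch.png

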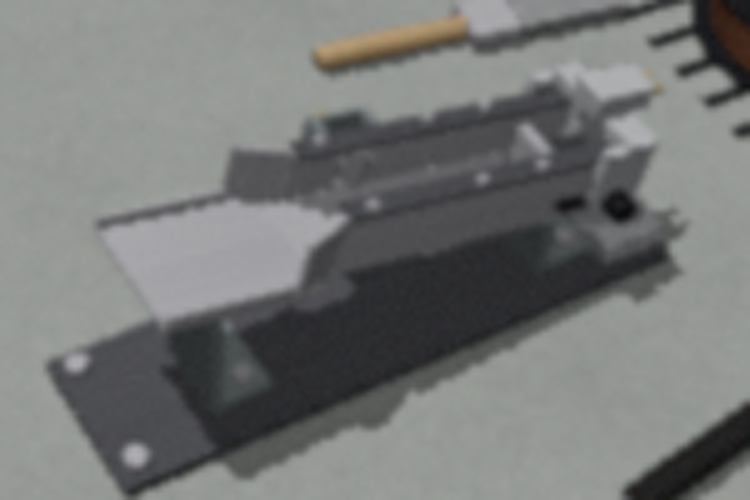

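View pics/t_tr.png

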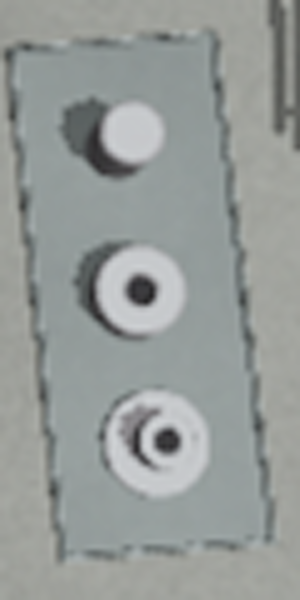

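```bash
cat > fit.py <<'E'
from h import *
from scipy.optimize import least_squares
ct=get_calibration('top'); cs=get_calibration('scene')
def T(p,P):
    x,y,z,yaw=p; a=np.radians(12)
    X=np.array([np.cos(yaw)*np.cos(a),np.sin(yaw)*np.cos(a),-np.sin(a)])
    Y=np.array([-np.sin(yaw),np.cos(yaw),0]); Z=np.cross(X,Y)
    return np.array([x,y,z])+np.atleast_2d(P)/1000@np.array([X,Y,Z])
tc=lambda u,v:(210+u/5,165+v/5); sc=lambda u,v:(275+u/5,145+v/5)
obs=[(ct,(-170,-43,8),tc(651,55),1),(ct,(-170,43,8),tc(658,197),1),
(ct,(-50,-20,40),tc(441,91),1),(ct,(-50,20,40),tc(440,163),1),
(cs,(-170,42,6),sc(98,222),1),(cs,(-170,-44,4),sc(161,326),1),
(ct,(-110,0,0),(322,191),.7),(ct,(-50,0,0),(298,191),.7),(cs,(-110,0,0),(320,198),.7),(cs,(-50,0,0),(338,190),.7),
(cs,(170,0,0),(390,181),.5),(ct,(170,0,0),(232,202),.3),(ct,(0,23,20),(281,202),.5),(cs,(0,23,20),(347,182),.5)]
def f(p): return np.concatenate([w*(proj(c,T(p,P))[0]-np.array(u)) for c,P,u,w in obs])
r=least_squares(f,[.58,.05,.08,1.57],loss='soft_l1')
print(r.x,np.degrees(r.x[3]))
for (c,P,u,w) in obs: print('top' if c is ct else 'scene',P,np.round(proj(c,T(r.x,P))[0]-u,1))
np.save('ch.npy',r.x)
for nm,P in dict(load=(-110,0,0),mouth=(-50,0,0),foot=(170,0,0),upper=(-170,0,0)).items(): print(nm,T(r.x,P))
for n,c,off in(('top',ct,(210,165)),('scene',cs,(275,145))):
    im=cv2.imread(f'pics/{n}0.png'); 
    im=im[off[1]:off[1]+100,off[0]:off[0]+150]; im=cv2.resize(im,None,fx=5,fy=5,interpolation=cv2.INTER_CUBIC)
    for L in [[(-170,-41,0),(-170,41,0)],[(-170,44,8),(-85,44,8)],[(-170,-44,8),(-85,-44,8)],[(-50,-20,40),(110,-20,40)],[(-50,20,40),(110,20,40)],[(115,-17,35),(115,17,35)],[(-50,-30,0),(-50,30,0)]]:
        q=((proj(c,T(r.x,L))-off+.5)*5).astype(int); cv2.line(im,q[0].tolist(),q[1].tolist(),(0,0,255),1)
    cv2.imwrite(f'pics/{n}_fit.png',im)
E
python3 fit.py
```

```text
[0.58516925 0.07627063 0.08534869 1.61874195] 92.74708158978811
top (-170, -43, 8) [-0.6 -0.6]
top (-170, 43, 8) [-1.  -0.2]
top (-50, -20, 40) [-0.6  0.4]
top (-50, 20, 40) [-0.2 -0.5]
scene (-170, 42, 6) [-0.9  0.3]
scene (-170, -44, 4) [-0.1  0.3]
top (-110, 0, 0) [-1.4  0.5]
top (-50, 0, 0) [3.  1.8]
scene (-110, 0, 0) [-1.8 -1.3]
scene (-50, 0, 0) [-2.3  2.8]
scene (170, 0, 0) [ 2.7 -1.2]
top (170, 0, 0) [-0.2 -4.8]
top (0, 23, 20) [ 2.2 -1.7]
scene (0, 23, 20) [ 0.2 -2.2]
load [[ 0.59032604 -0.03120196  0.10821898]]
mouth [[0.58751324 0.02741945 0.09574427]]
foot [[0.57719966 0.24236463 0.0500037 ]]
upper [[ 0.59313883 -0.08982337  0.12069368]]
```

View pics/top_fit.png

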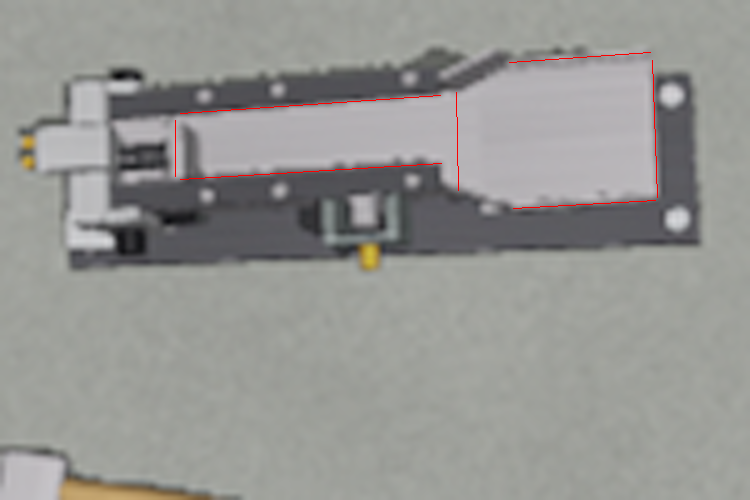

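View pics/scene_fit.png

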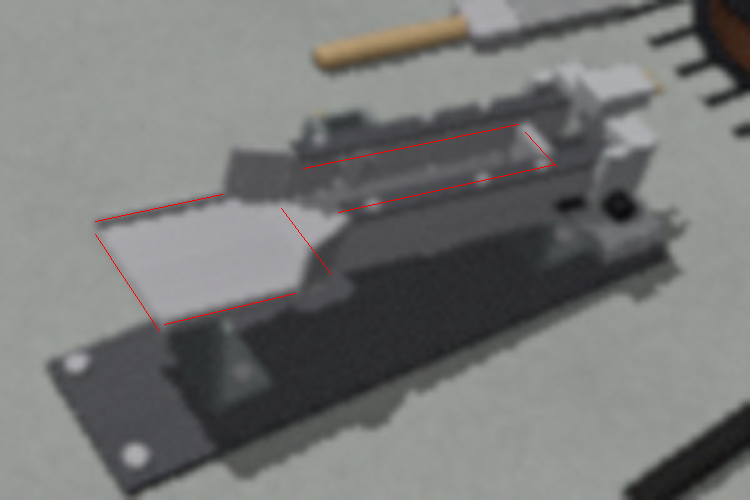

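```bash
cat >> h.py <<'E'
def delta(tgt,spin=0):
    s=sense(); R=s['ee_rot']; print('t',s['time_s'],'tcp',np.round(s['tcp_pos'],4),'F',np.round(s['wrist_force'],1),'w',round(s['gripper_width'],3))
    print('yaw y-axis',np.degrees(np.arctan2(R[1,1],R[0,1])),'d cm',np.round(R.T@(np.array(tgt)-s['tcp_pos'])*100,2))
E
python3 - <<'E'
from h import *
delta([.45,.15,.22]); delta([.513,-.305,.2])
E
```

```text
t 1.5 tcp [0.1947 0.5939 0.2226] F [-0.2  0.9  0.3] w 0.998
yaw y-axis -108.14979554628191 d cm [38.09 34.23  0.25]
t 1.5 tcp [0.1947 0.5939 0.2226] F [-0.2  0.9  0.3] w 0.998
yaw y-axis -108.14979554628191 d cm [58.25 75.5   2.25]
```

```bash
python3 -m inch '[{"fingers":8.7,"delta_pos":[4,3.6,0],"spin":8},{"fingers":8.7,"delta_pos":[8,7.2,0],"spin":16},{"fingers":8.7,"delta_pos":[12,10.8,0],"spin":24},{"fingers":8.7,"delta_pos":[15,13.5,0],"spin":32},{"fingers":8.7,"delta_pos":[18,16.2,0],"spin":40},{"fingers":8.7,"delta_pos":[21,19,0],"spin":48},{"fingers":8.7,"delta_pos":[24,21.6,0],"spin":56},{"fingers":8.7,"delta_pos":[27,24.3,0],"spin":64},{"fingers":8.7,"delta_pos":[30,27,0],"spin":72},{"fingers":8.7,"delta_pos":[33,29.7,0],"spin":80},{"fingers":8.7,"delta_pos":[36,32.4,0],"spin":88},{"fingers":8.7,"delta_pos":[38,34.2,0],"spin":96},{"fingers":8.7,"delta_pos":[40,38,0],"spin":104},{"fingers":8.7,"delta_pos":[42,42,0],"spin":112},{"fingers":8.7,"delta_pos":[44,46,0],"spin":120},{"fingers":8.7,"delta_pos":[46,50,0],"spin":128},{"fingers":8.7,"delta_pos":[48,54,0],"spin":136},{"fingers":8.7,"delta_pos":[50,58,0],"spin":144},{"fingers":8.7,"delta_pos":[52,62,0],"spin":150},{"fingers":8.7,"delta_pos":[53,66,0],"spin":154}]'
python3 - <<'E'
from h import *
print(sense()['joints'])
delta([.513,-.305,.2])
E
```

```text
time_s: 3.5
tcp_pos: [0.4933, -0.2005, 0.2226]
ee_rot: [[-0.991, -0.133, 0.001], [-0.133, 0.991, -0.0], [-0.001, -0.0, -1.0]]
wrist_force: [0.2, 0.4, -0.2]
gripper_width: 0.997
[-4.64511131e+00  1.30071161e+01 -1.25512744e+01  1.92355150e-02
 -6.43940447e+01 -7.77250277e+01]
t 3.5 tcp [ 0.4933 -0.2005  0.2226] F [ 0.2  0.4 -0.2] w 0.997
yaw y-axis 97.63815686654878 d cm [ -0.56 -10.62   2.27]
```

```bash
python3 -m inch '[{"fingers":8.7,"delta_pos":[-0.3,-4,1],"spin":0},{"fingers":8.7,"delta_pos":[-0.5,-8,2],"spin":0},{"fingers":8.7,"delta_pos":[-0.6,-10.6,2.3],"spin":0},{"fingers":8.7,"delta_pos":[-0.6,-10.6,2.3],"spin":0},{"fingers":8.7,"delta_pos":[-0.6,-10.6,2.3],"spin":0}]'
python3 - <<'E'
from h import *
c=get_calibration('wrist'); im=capture('wrist'); cv2.imwrite('pics/w1.png',im[:,:,::-1]); np.savez('w1.npz',K=c['K'],T=c['T'])
r=spot_point('wrist','bushing_center'); print([(d['conf'],d['location'][0]*640,d['location'][1]*400) for d in r])
r=spot_in('wrist','bushing_center'); print([(d['conf'],np.array(d['extent'])*[640,400,640,400]) for d in r])
delta([.513,-.305,.2]); print(c['T'][:3,3])
E
```

```text
time_s: 4.0
tcp_pos: [0.5128, -0.3029, 0.1991]
ee_rot: [[-0.991, -0.135, -0.001], [-0.135, 0.991, 0.0], [0.001, 0.001, -1.0]]
wrist_force: [0.8, -0.1, -0.2]
gripper_width: 1.0
[(0.95, 151.104, 36.6), (0.68, 323.00800000000004, 175.0)]
[(0.96, array([111.104,   0.52 , 190.976,  70.72 ])), (0.63, array([297.728, 142.   , 351.104, 202.88 ]))]
t 4.15 tcp [ 0.5132 -0.3017  0.2001] F [ 1.   0.2 -0.9] w 1.0
yaw y-axis 97.91446336127672 d cm [ 0.06 -0.33  0.01]
[ 0.43792119 -0.31364224  0.36134853]
```

View pics/w1.png

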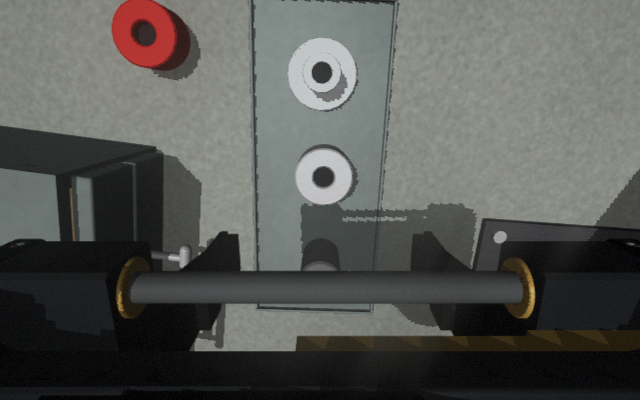

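```bash
python3 - <<'E'
from h import *
ct=get_calibration('top'); cs=get_calibration('scene')
print(atz(ct,458,222,0),atz(ct,437,190,.05),atz(ct,437,190,.1))
for z in(.1,.15,.2,.25,.3): print(z,atz(ct,470,222,z),atz(ct,458,222,z))
print(atz(cs,187,343,0))
z=np.load('w1.npz'); w=dict(K=z['K'],T=z['T'])
for u in [(323,175.5),(323,177)]: print(atz(w,*u,.037),atz(w,323,72,.041))
print(atz(w,146,32,.037))
print('handle',atz(w,185,255,.05),atz(w,185,255,.1),'cab corner',atz(w,160,150,.1),atz(w,160,150,.2))
print(atz(ct,408.2,223.2,.037),atz(cs,222.5,225,.037))
E
python3 - <<'E'
from h import *
s=cv2.imread('pics/scene0.png'); crop(s,50,180,275,380,3.5,'pics/s_cab.png')
E
```

```text
[ 0.52154648 -0.47277145  0.        ] [ 0.6142769  -0.39414074  0.05      ] [ 0.60435286 -0.38067643  0.1       ]
0.1 [ 0.50968184 -0.47708603  0.1       ] [ 0.50890995 -0.44126484  0.1       ]
0.15 [ 0.50333442 -0.45997943  0.15      ] [ 0.50259168 -0.42551154  0.15      ]
0.2 [ 0.49698699 -0.44287282  0.2       ] [ 0.49627342 -0.40975824  0.2       ]
0.25 [ 0.49063956 -0.42576621  0.25      ] [ 0.48995515 -0.39400493  0.25      ]
0.3 [ 0.48429214 -0.4086596   0.3       ] [ 0.48363689 -0.37825163  0.3       ]
[ 0.79986961 -0.4789291   0.        ]
[ 0.50848242 -0.30626015  0.037     ] [ 0.41672959 -0.31855501  0.041     ]
[ 0.50992792 -0.30606605  0.037     ] [ 0.41672959 -0.31855501  0.041     ]
[ 0.40487889 -0.47251987  0.037     ]
handle [ 0.60224069 -0.42927514  0.05      ] [ 0.57585234 -0.41070545  0.1       ] cab corner [ 0.49189084 -0.43156503  0.1       ] [ 0.47124039 -0.38644414  0.2       ]
[ 0.5097691  -0.30564973  0.037     ] [ 0.51569424 -0.30551676  0.037     ]
```

View pics/s_cab.png

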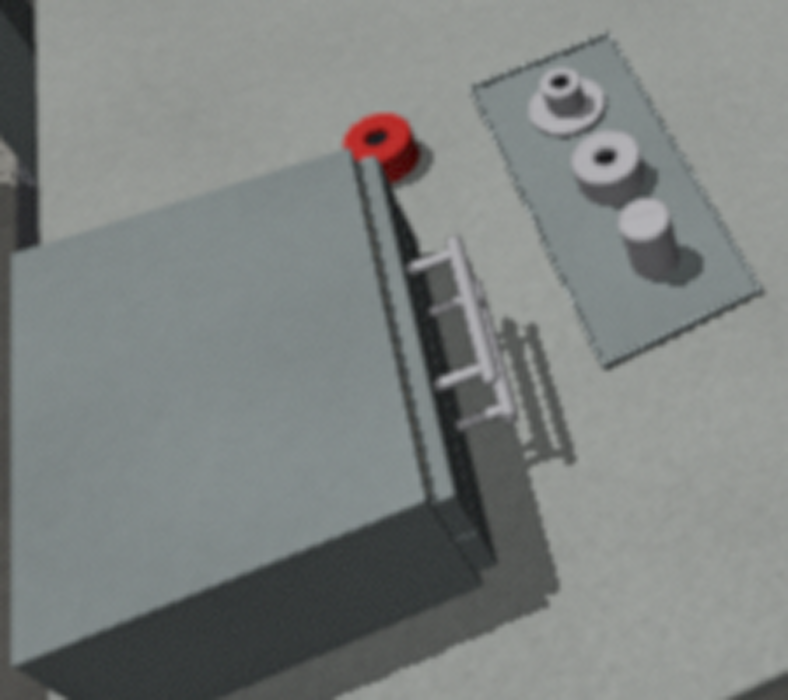

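```bash
python3 -m inch '[{"fingers":7,"delta_pos":[0,0,0],"spin":-8},{"fingers":7,"delta_pos":[0,0,0],"spin":-16},{"fingers":7,"delta_pos":[0,0,0],"spin":-24},{"fingers":7,"delta_pos":[0,0,0],"spin":-32},{"fingers":7,"delta_pos":[0,0,0],"spin":-40},{"fingers":7,"delta_pos":[0,0,0],"spin":-48},{"fingers":7,"delta_pos":[0,0,0],"spin":-56},{"fingers":7,"delta_pos":[0,0,0],"spin":-64},{"fingers":7,"delta_pos":[0,0,0],"spin":-72},{"fingers":7,"delta_pos":[0,0,0],"spin":-80},{"fingers":7,"delta_pos":[0,0,0],"spin":-87},{"fingers":7,"delta_pos":[0,0,0],"spin":-89.6},{"fingers":7,"delta_pos":[0,0,0],"spin":-89.6},{"fingers":7,"delta_pos":[0,0,0],"spin":-89.6}]'
python3 - <<'E'
from h import *
c=get_calibration('wrist'); im=capture('wrist'); cv2.imwrite('pics/w2.png',im[:,:,::-1]); np.savez('w2.npz',K=c['K'],T=c['T'])
for n in ('bushing_center','hub','slug'):
  r=spot_point('wrist',n); print(n,[(round(d['conf'],2),d['location'][0]*640,d['location'][1]*400) for d in r])
delta([.511,-.306,.017]); print(sense()['joints'])
E
```

```text
time_s: 5.55
tcp_pos: [0.5133, -0.3018, 0.2001]
ee_rot: [[0.13, -0.992, 0.001], [-0.992, -0.13, -0.0], [0.0, -0.001, -1.0]]
wrist_force: [-0.0, 0.0, 0.2]
gripper_width: 0.804
bushing_center [(0.95, 327.104, 174.0)]
hub [(0.66, 417.98400000000004, 167.2)]
slug [(0.57, 236.48, 165.12)]
t 5.75 tcp [ 0.5132 -0.3023  0.1997] F [-0.3  0.2 -0.8] w 0.804
yaw y-axis -172.55802676479593 d cm [ 0.34  0.26 18.27]
[-1.49428854e+01  2.01466564e+01 -5.83992848e+00 -1.96629422e-03
 -6.40055715e+01  2.23857202e+01]
```

View pics/w2.png

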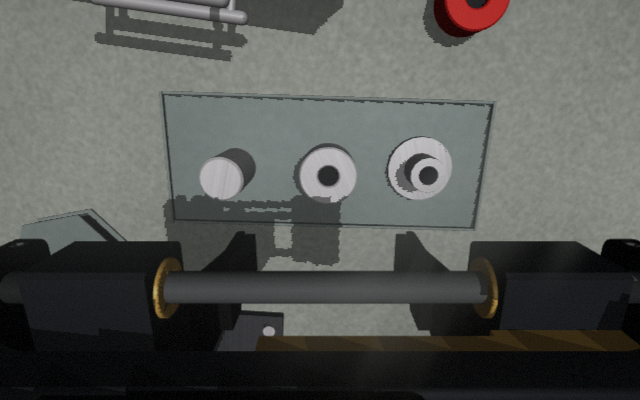

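```bash
python3 - <<'E'
from h import *
z=np.load('w2.npz'); w=dict(K=z['K'],T=z['T'])
print(atz(w,328,175,.037),atz(w,221,178,.063),atz(w,420,168,.012))
E
```

```text
[ 0.51028746 -0.30701274  0.037     ] [ 0.60411352 -0.29775721  0.063     ] [ 0.41726395 -0.32102275  0.012     ]
```

```bash
python3 -m inch '[{"fingers":7,"delta_pos":[0.38,0.3,4],"spin":0},{"fingers":7,"delta_pos":[0.38,0.3,8],"spin":0},{"fingers":7,"delta_pos":[0.38,0.3,11],"spin":0},{"fingers":7,"delta_pos":[0.38,0.3,13],"spin":0},{"fingers":7,"delta_pos":[0.38,0.3,15],"spin":0},{"fingers":7,"delta_pos":[0.38,0.3,16.5],"spin":0},{"fingers":7,"delta_pos":[0.38,0.3,17.5],"spin":0},{"fingers":7,"delta_pos":[0.38,0.3,18.3],"spin":0},{"fingers":7,"delta_pos":[0.38,0.3,18.3],"spin":0},{"fingers":7,"delta_pos":[0.38,0.3,18.3],"spin":0}]'
python3 - <<'E'
from h import *
delta([.5105,-.3065,.017])
im=capture('wrist'); cv2.imwrite('pics/w3.png',im[:,:,::-1])
E
```

```text
time_s: 6.75
tcp_pos: [0.5111, -0.3069, 0.0171]
ee_rot: [[0.13, -0.992, 0.001], [-0.992, -0.13, -0.0], [0.001, -0.001, -1.0]]
wrist_force: [-0.1, -0.5, -0.1]
gripper_width: 0.798
t 6.75 tcp [ 0.5111 -0.3069  0.0171] F [-0.1 -0.5 -0.1] w 0.798
yaw y-axis -172.5387237676631 d cm [-0.05  0.05  0.01]
```

View pics/w3.png

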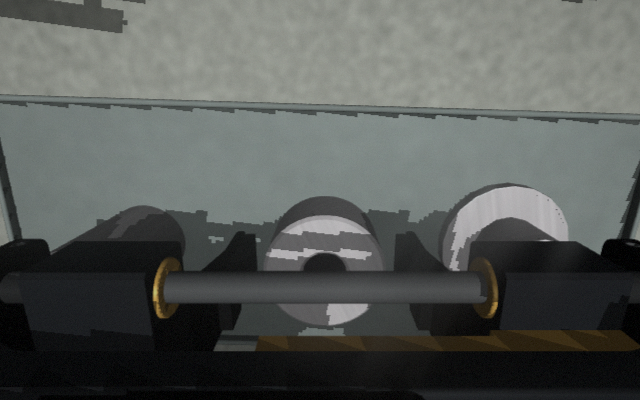

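```bash
python3 -m inch '[{"fingers":6.2,"delta_pos":[0,0,0],"spin":0},{"fingers":5.8,"delta_pos":[0,0,0],"spin":0},{"fingers":5.2,"delta_pos":[0,0,0],"spin":0},{"fingers":4.5,"delta_pos":[0,0,0],"spin":0},{"fingers":4.5,"delta_pos":[0,0,0],"spin":0},{"fingers":4.5,"delta_pos":[0,0,0],"spin":0},{"fingers":4.5,"delta_pos":[0,0,0],"spin":0}]'
python3 - <<'E'
from h import *
delta([.511,-.307,.2])
E
```

```text
time_s: 7.5
tcp_pos: [0.5113, -0.3068, 0.017]
ee_rot: [[0.13, -0.992, 0.001], [-0.992, -0.13, -0.001], [0.001, -0.001, -1.0]]
wrist_force: [0.9, 1.7, 3.0]
gripper_width: 0.637
t 7.5 tcp [ 0.5113 -0.3068  0.017 ] F [0.9 1.7 3. ] w 0.637
yaw y-axis -172.53243284354892 d cm [ 3.00e-02  1.00e-02 -1.83e+01]
```

```bash
python3 -m inch '[{"fingers":4.5,"delta_pos":[0,0,-1],"spin":0},{"fingers":4.5,"delta_pos":[0,0,-3],"spin":0},{"fingers":4.5,"delta_pos":[0,0,-6],"spin":0},{"fingers":4.5,"delta_pos":[0,0,-10],"spin":0},{"fingers":4.5,"delta_pos":[0,0,-14],"spin":0},{"fingers":4.5,"delta_pos":[0,0,-18],"spin":0},{"fingers":4.5,"delta_pos":[0,0,-20],"spin":0},{"fingers":4.5,"delta_pos":[0,0,-20],"spin":0}]'
python3 - <<'E'
from h import *
delta([.5904,-.0331,.215])
E
```

```text
time_s: 8.3
tcp_pos: [0.511, -0.307, 0.2193]
ee_rot: [[0.129, -0.992, 0.004], [-0.992, -0.129, -0.001], [0.002, -0.004, -1.0]]
wrist_force: [-0.1, -0.5, -6.5]
gripper_width: 0.638
t 8.3 tcp [ 0.511  -0.307   0.2193] F [-0.1 -0.5 -6.5] w 0.638
yaw y-axis -172.5664609403745 d cm [-26.14 -11.41   0.43]
```

```bash
python3 -m inch '[{"fingers":4.5,"delta_pos":[-2.6,-1.1,0],"spin":1},{"fingers":4.5,"delta_pos":[-6,-2.6,0],"spin":2},{"fingers":4.5,"delta_pos":[-10,-4.4,0],"spin":3},{"fingers":4.5,"delta_pos":[-14,-6.1,0],"spin":4},{"fingers":4.5,"delta_pos":[-18,-7.9,0],"spin":4.7},{"fingers":4.5,"delta_pos":[-22,-9.6,0.2],"spin":4.7},{"fingers":4.5,"delta_pos":[-25,-10.9,0.4],"spin":4.7},{"fingers":4.5,"delta_pos":[-26.1,-11.4,0.4],"spin":4.7},{"fingers":4.5,"delta_pos":[-26.1,-11.4,0.4],"spin":4.7},{"fingers":4.5,"delta_pos":[-26.1,-11.4,0.4],"spin":4.7}]'
python3 - <<'E'
from h import *
delta([.5904,-.0331,.15])
for n in ('wrist','scene','top'):
  c=get_calibration(n); im=capture(n); cv2.imwrite(f'pics/{n}4.png',im[:,:,::-1]); np.savez(f'{n}4.npz',K=c['K'],T=c['T'])
s=cv2.imread('pics/scene4.png'); crop(s,255,105,425,245,4.5,'pics/s4c.png')
E
```

```text
time_s: 9.3
tcp_pos: [0.5884, -0.0336, 0.2105]
ee_rot: [[0.048, -0.999, -0.005], [-0.999, -0.048, -0.001], [0.0, 0.005, -1.0]]
wrist_force: [0.4, -0.1, -6.0]
gripper_width: 0.636
t 9.3 tcp [ 0.5884 -0.0336  0.2105] F [ 0.4 -0.1 -6. ] w 0.636
yaw y-axis -177.26851258356442 d cm [-0.04 -0.24  6.05]
```

View pics/wrist4.png

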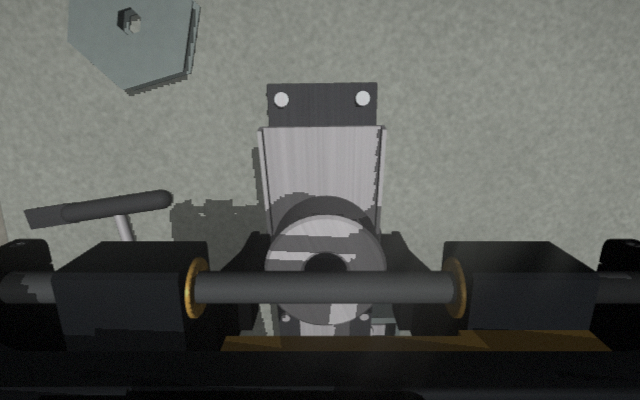

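View pics/s4c.png

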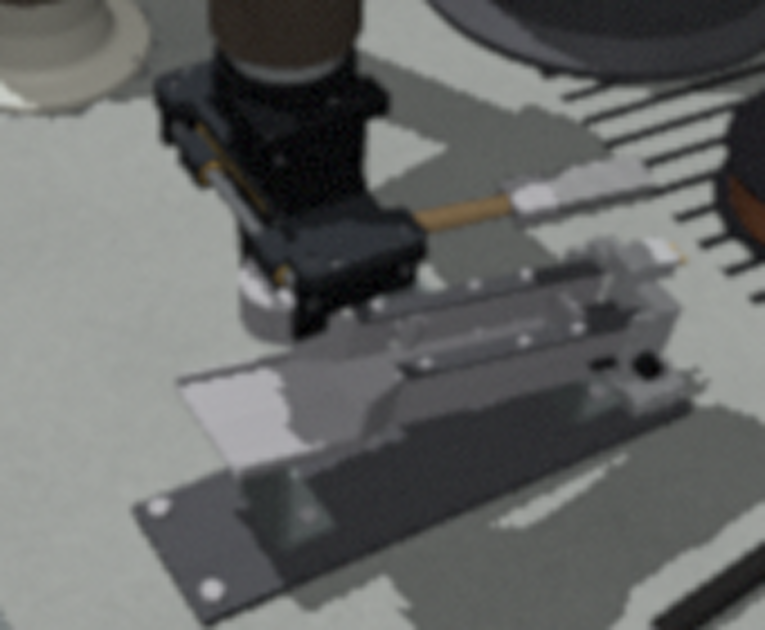

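```bash
cat > chk.py <<'E'
from h import *
import sys
exec(open('fit.py').read().split("tc=lambda")[0])
p=np.load('ch.npy')
E
python3 - <<'E'
from chk import *
z=np.load('wrist4.npz'); w=dict(K=z['K'],T=z['T'])
for P in [(-170,44,8),(-170,-44,8),(-170,41,0),(-170,-41,0),(-120,44,8),(-120,-44,8)]: print(P,proj(w,T(p,P)))
im=cv2.imread('pics/wrist4.png'); crop(im,230,70,420,240,4,'pics/w4c.png')
E
```

```text
(-170, 44, 8) [[383.88556042 129.14527874]]
(-170, -44, 8) [[256.36152877 129.31870238]]
(-170, 41, 0) [[377.93118776 125.83236111]]
(-170, -41, 0) [[262.49732201 125.98412685]]
(-120, 44, 8) [[378.68185162 193.49278521]]
(-120, -44, 8) [[262.42308217 193.75266797]]
```

View pics/w4c.png

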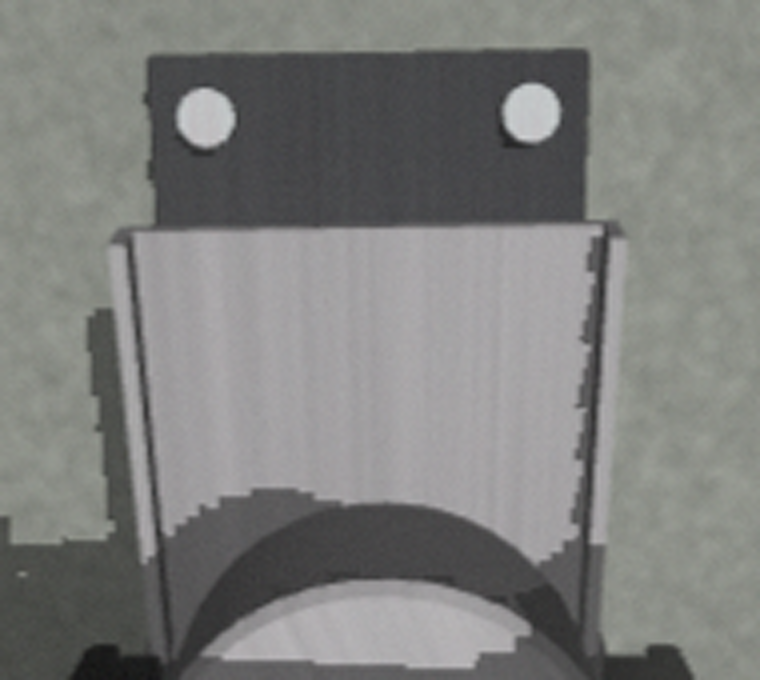

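```bash
python3 - <<'E'
s=open('fit.py').read()
s=s.replace("def f(p)","z=np.load('wrist4.npz'); w4=dict(K=z['K'],T=z['T']); wc=lambda u,v:(230+u/4,70+v/4)\nobs+=[(w4,(-170,-44,8),wc(111,240),1),(w4,(-170,44,8),wc(626,235),1),(w4,(-170,-41,0),wc(133,232),1),(w4,(-170,41,0),wc(604,224),1),(w4,(-120,-44,8),wc(150,562),.5),(w4,(-120,44,8),wc(602,545),.5)]\nobs=[o for o in obs if o[3]==1 or o[0] is w4]\ndef f(p)",1).replace("'top' if c is ct else 'scene'","'top' if c is ct else 'scene' if c is cs else 'wrist'").replace('.npy','2.npy').replace('_fit.png','_fit2.png')
open('fit2.py','w').write(s)
E
python3 fit2.py; sed -i "s/'ch.npy'/'ch2.npy'/" chk.py
```

```text
[0.58240496 0.07638497 0.08842414 1.62748965] 93.24828834947975
top (-170, -43, 8) [-0.7 -0.4]
top (-170, 43, 8) [-0.8  0.1]
top (-50, -20, 40) [-0.8  1. ]
top (-50, 20, 40) [-0.2  0.2]
scene (-170, 42, 6) [-1.2 -0.8]
scene (-170, -44, 4) [-0.1 -0.8]
wrist (-170, -44, 8) [-0.2  0.7]
wrist (-170, 44, 8) [0.1 0.6]
wrist (-170, -41, 0) [ 0.4 -0.8]
wrist (-170, 41, 0) [-0.6  0. ]
wrist (-120, -44, 8) [ -3.4 -14.8]
wrist (-120, 44, 8) [  1.1 -11.9]
load [[ 0.58850168 -0.03103839  0.11129442]]
mouth [[0.5851762  0.02755617 0.09881972]]
foot [[0.57298276 0.24240291 0.05307915]]
upper [[ 0.59182717 -0.08963296  0.12376913]]
```

```bash
ls pics | head -30
```

```text
s4c.png
s_cab.png
s_ch.png
scene0.png
scene4.png
scene_fit.png
scene_fit2.png
t_ch.png
t_tr.png
top0.png
top4.png
top_fit.png
top_fit2.png
w1.png
w2.png
w3.png
w4c.png
wrist0.png
wrist4.png
```

View pics/top_fit2.png

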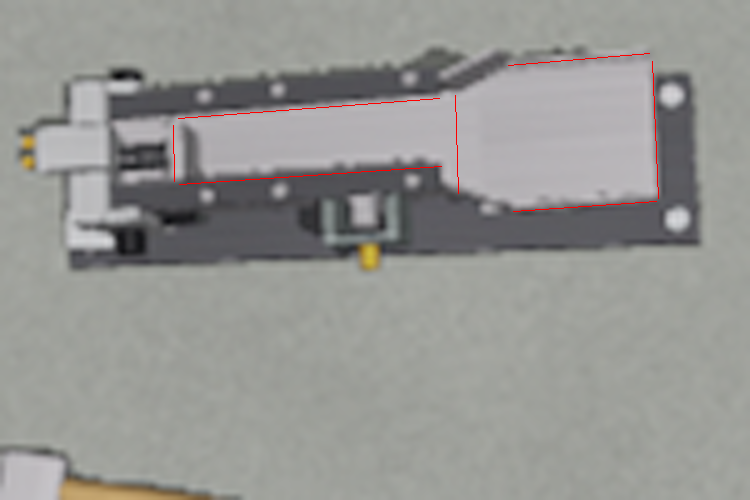

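```bash
python3 -m inch '[{"fingers":4.5,"delta_pos":[0,0,2],"spin":0},{"fingers":4.5,"delta_pos":[0,0,4],"spin":0},{"fingers":4.5,"delta_pos":[0,0,5.5],"spin":0},{"fingers":4.5,"delta_pos":[0,0,6.5],"spin":0},{"fingers":4.5,"delta_pos":[0,0,7],"spin":0},{"fingers":4.5,"delta_pos":[0,0,7.2],"spin":0},{"fingers":4.5,"delta_pos":[0,0,7.2],"spin":0},{"fingers":4.5,"delta_pos":[0,0,7.2],"spin":0}]'
python3 - <<'E'
from h import *
delta([.5888,-.0335,.1295])
c=get_calibration('scene'); im=capture('scene')
crop(im[:,:,::-1],275,105,425,225,5,'pics/s5c.png')
E
```

```text
time_s: 10.25
tcp_pos: [0.5904, -0.0331, 0.1414]
ee_rot: [[0.048, -0.999, 0.002], [-0.999, -0.048, 0.0], [-0.0, -0.002, -1.0]]
wrist_force: [-0.7, 0.3, -5.9]
gripper_width: 0.639
t 10.25 tcp [ 0.5904 -0.0331  0.1414] F [-0.7  0.3 -5.9] w 0.639
yaw y-axis -177.24466274626096 d cm [0.03 0.16 1.19]
```

View pics/s5c.png

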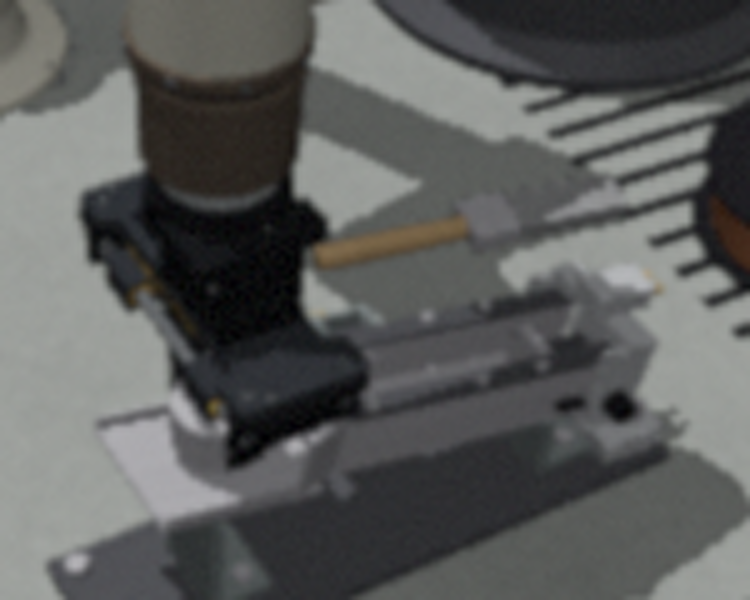

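```bash
python3 -m inch '[{"fingers":4.5,"delta_pos":[0,0.13,0.2],"spin":0},{"fingers":4.5,"delta_pos":[0,0.13,0.4],"spin":0},{"fingers":4.5,"delta_pos":[0,0.13,0.6],"spin":0},{"fingers":4.5,"delta_pos":[0,0.13,0.8],"spin":0},{"fingers":4.5,"delta_pos":[0,0.13,0.9],"spin":0},{"fingers":4.5,"delta_pos":[0,0.13,0.9],"spin":0}]'
python3 -m inch '[{"fingers":4.5,"delta_pos":[0,0,0.1],"spin":0},{"fingers":4.5,"delta_pos":[0,0,0.2],"spin":0},{"fingers":4.5,"delta_pos":[0,0,0.2],"spin":0}]'
python3 -m inch '[{"fingers":4.5,"delta_pos":[0,0,0.1],"spin":0},{"fingers":4.5,"delta_pos":[0,0,0.1],"spin":0}]'
```

```text
time_s: 10.9
tcp_pos: [0.5886, -0.033, 0.1324]
ee_rot: [[0.048, -0.999, 0.0], [-0.999, -0.048, -0.0], [0.0, -0.0, -1.0]]
wrist_force: [-2.7, 2.2, 0.6]
gripper_width: 0.635
time_s: 11.2
tcp_pos: [0.5887, -0.0326, 0.1315]
ee_rot: [[0.049, -0.999, 0.001], [-0.999, -0.049, 0.0], [-0.0, -0.001, -1.0]]
wrist_force: [-5.6, 5.0, 7.0]
gripper_width: 0.64
time_s: 11.4
tcp_pos: [0.5888, -0.0322, 0.1307]
ee_rot: [[0.049, -0.999, 0.002], [-0.999, -0.049, 0.001], [-0.001, -0.002, -1.0]]
wrist_force: [-6.2, 5.9, 7.9]
gripper_width: 0.632
```

```bash
python3 - <<'E'
from h import *
im=capture('wrist')[:,:,::-1]; cv2.imwrite('pics/w6.png',im)
im=capture('scene')[:,:,::-1]
crop(im,280,155,370,215,8,'pics/s6c.png')
print(sense()['wrist_force'],sense()['moment'])
E
```

```text
[-5.79270695  5.72054504  7.15517824] [ 1.53595557  1.71867849 -0.09366897]
```

View pics/w6.png

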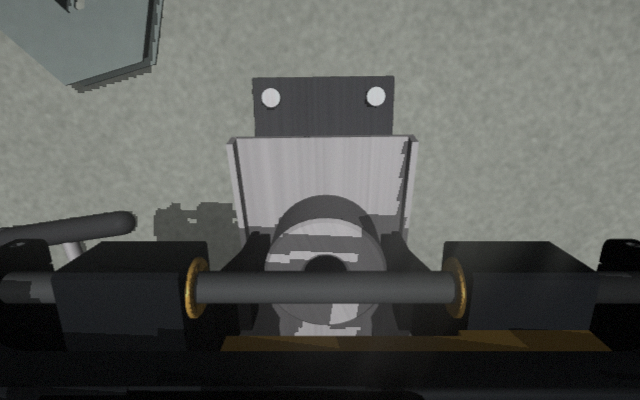

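View pics/s6c.png

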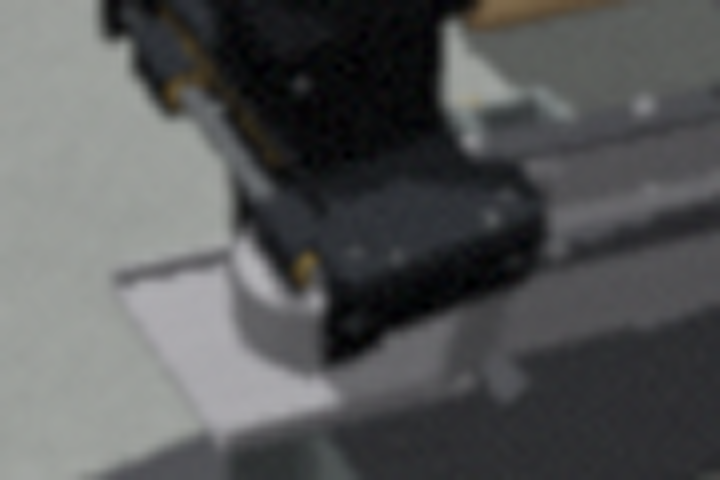

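```bash
python3 -m inch '[{"fingers":4.5,"delta_pos":[0,0,0.05],"spin":0},{"fingers":4.5,"delta_pos":[0,0,0.1],"spin":0},{"fingers":4.5,"delta_pos":[0,0,0.1],"spin":0}]'
python3 -m inch '[{"fingers":4.5,"delta_pos":[0,0,0.05],"spin":0},{"fingers":4.5,"delta_pos":[0,0,0.1],"spin":0},{"fingers":4.5,"delta_pos":[0,0,0.1],"spin":0}]'
```

```text
time_s: 11.8
tcp_pos: [0.5889, -0.0319, 0.13]
ee_rot: [[0.049, -0.999, 0.002], [-0.999, -0.049, 0.001], [-0.001, -0.002, -1.0]]
wrist_force: [-6.5, 6.6, 7.6]
gripper_width: 0.637
time_s: 12.1
tcp_pos: [0.5892, -0.0316, 0.1291]
ee_rot: [[0.049, -0.999, 0.003], [-0.999, -0.049, 0.002], [-0.002, -0.003, -1.0]]
wrist_force: [-5.8, 7.2, 9.0]
gripper_width: 0.635
```

```bash
python3 -m inch '[{"fingers":4.5,"delta_pos":[0,0,0.05],"spin":0},{"fingers":4.5,"delta_pos":[0,0,0.1],"spin":0},{"fingers":4.5,"delta_pos":[0,0,0.1],"spin":0}]'
python3 -m inch '[{"fingers":4.5,"delta_pos":[0,0,0.05],"spin":0},{"fingers":4.5,"delta_pos":[0,0,0.1],"spin":0},{"fingers":4.5,"delta_pos":[0,0,0.1],"spin":0}]'
python3 - <<'E'
from h import *
im=capture('wrist')[:,:,::-1]; cv2.imwrite('pics/w7.png',im)
im=capture('scene')[:,:,::-1]
crop(im,280,155,370,215,8,'pics/s7c.png')
E
```

```text
time_s: 12.4
tcp_pos: [0.5894, -0.0313, 0.1281]
ee_rot: [[0.049, -0.999, 0.003], [-0.999, -0.049, 0.002], [-0.002, -0.003, -1.0]]
wrist_force: [-5.4, 10.2, 8.6]
gripper_width: 0.638
time_s: 12.7
tcp_pos: [0.5895, -0.0311, 0.1272]
ee_rot: [[0.049, -0.999, 0.004], [-0.999, -0.049, 0.002], [-0.002, -0.004, -1.0]]
wrist_force: [-5.2, 9.7, 9.6]
gripper_width: 0.634
```

View pics/w7.png

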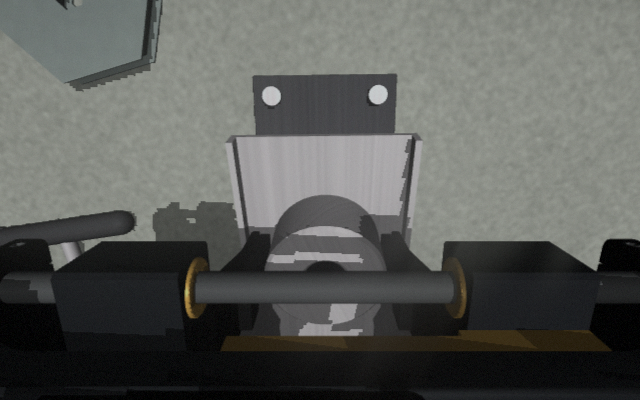

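View pics/s7c.png

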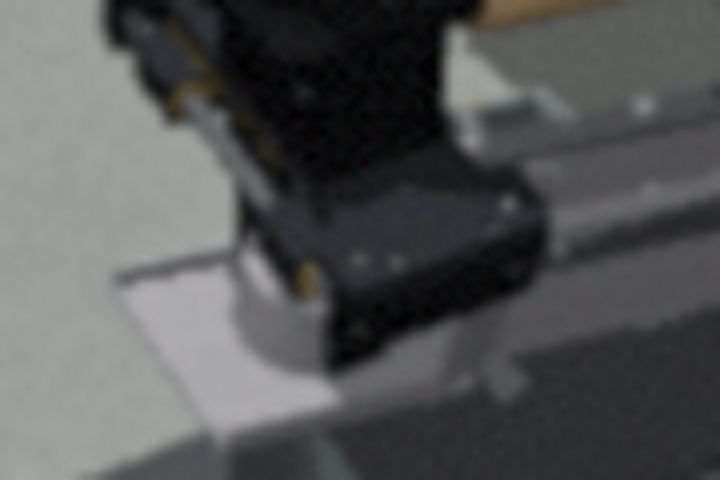

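```bash
python3 -m inch '[{"fingers":4.5,"delta_pos":[0,0,0.05],"spin":0},{"fingers":4.5,"delta_pos":[0,0,0.1],"spin":0},{"fingers":4.5,"delta_pos":[0,0,0.1],"spin":0}]'
python3 -m inch '[{"fingers":4.5,"delta_pos":[0,0,0.05],"spin":0},{"fingers":4.5,"delta_pos":[0,0,0.1],"spin":0},{"fingers":4.5,"delta_pos":[0,0,0.1],"spin":0}]'
```

```text
time_s: 13.1
tcp_pos: [0.5896, -0.0309, 0.1265]
ee_rot: [[0.05, -0.999, 0.004], [-0.999, -0.05, 0.002], [-0.002, -0.004, -1.0]]
wrist_force: [-6.4, 9.8, 9.4]
gripper_width: 0.638
time_s: 13.4
tcp_pos: [0.5895, -0.0309, 0.1261]
ee_rot: [[0.05, -0.999, 0.004], [-0.999, -0.05, 0.002], [-0.002, -0.004, -1.0]]
wrist_force: [-7.9, 11.3, 14.0]
gripper_width: 0.638
```

```bash
python3 -m inch '[{"fingers":5.7,"delta_pos":[0,0,-0.05],"spin":0},{"fingers":5.9,"delta_pos":[0,0,-0.1],"spin":0},{"fingers":6.3,"delta_pos":[0,0,-0.15],"spin":0},{"fingers":6.7,"delta_pos":[0,0,-0.15],"spin":0},{"fingers":6.8,"delta_pos":[0,0,-0.15],"spin":0}]'
python3 - <<'E'
from h import *
im=capture('wrist')[:,:,::-1]; cv2.imwrite('pics/w8.png',im)
delta([.589,-.031,.2])
E
```

```text
time_s: 13.9
tcp_pos: [0.5889, -0.0336, 0.124]
ee_rot: [[0.048, -0.999, 0.0], [-0.999, -0.048, -0.0], [0.0, -0.0, -1.0]]
wrist_force: [0.3, -0.1, 0.7]
gripper_width: 0.763
t 13.95 tcp [ 0.5889 -0.0335  0.124 ] F [0.1 0.1 0.6] w 0.768
yaw y-axis -177.2640824016354 d cm [-0.25 -0.03 -7.6 ]
```

View pics/w8.png

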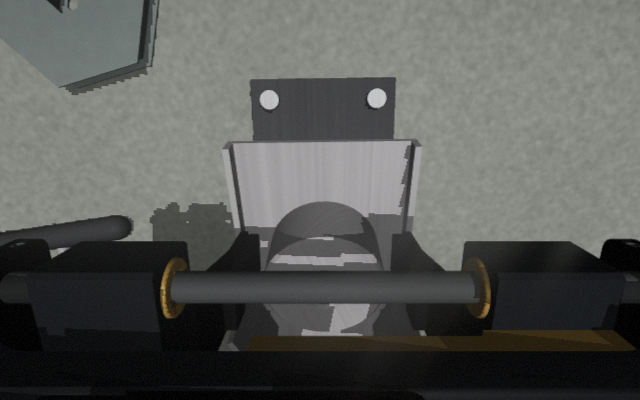

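```bash
python3 -m inch '[{"fingers":6.9,"delta_pos":[0,0,-0.5],"spin":0},{"fingers":7,"delta_pos":[0,0,-1.5],"spin":0},{"fingers":7,"delta_pos":[0,0,-3.5],"spin":0},{"fingers":7,"delta_pos":[0,0,-6.5],"spin":0},{"fingers":4,"delta_pos":[2,0,-8],"spin":0},{"fingers":2,"delta_pos":[5,0,-8],"spin":0},{"fingers":0,"delta_pos":[8,0,-8],"spin":0},{"fingers":0,"delta_pos":[8,0,-8],"spin":0},{"fingers":0,"delta_pos":[8,0,-8],"spin":0}]'
python3 - <<'E'
from h import *
delta([.589,-.031,.2])
for n in ('wrist','scene','top'):
  c=get_calibration(n); im=capture(n)[:,:,::-1]; cv2.imwrite(f'pics/{n}9.png',im); np.savez(f'{n}9.npz',K=c['K'],T=c['T'])
  r=spot_point(n,'bushing_center'); print(n,[(round(d['conf'],2),d['location'][0]*640,d['location'][1]*400) for d in r])
s=cv2.imread('pics/scene9.png'); crop(s,275,145,425,245,5,'pics/s9c.png')
s=cv2.imread('pics/top9.png'); crop(s,210,165,360,230,5,'pics/t9c.png')
E
```

```text
time_s: 14.85
tcp_pos: [0.5924, -0.1136, 0.2046]
ee_rot: [[0.047, -0.999, 0.001], [-0.999, -0.047, 0.0], [-0.0, -0.001, -1.0]]
wrist_force: [-0.5, -0.1, -0.1]
gripper_width: 0.434
t 14.85 tcp [ 0.5924 -0.1136  0.2046] F [-0.5 -0.1 -0.1] w 0.434
yaw y-axis -177.329896743484 d cm [-8.27 -0.05  0.46]
wrist [(0.98, 328.192, 314.68)]
scene [(0.84, 317.632, 195.0), (0.69, 159.808, 219.60000000000002)]
top [(0.63, 460.79999999999995, 257.6), (0.52, 321.088, 188.2)]
```

View pics/s9c.png

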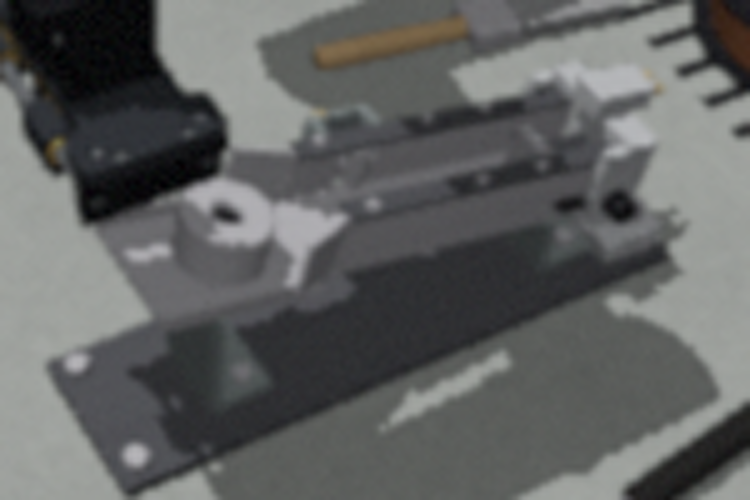

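View pics/wrist9.png

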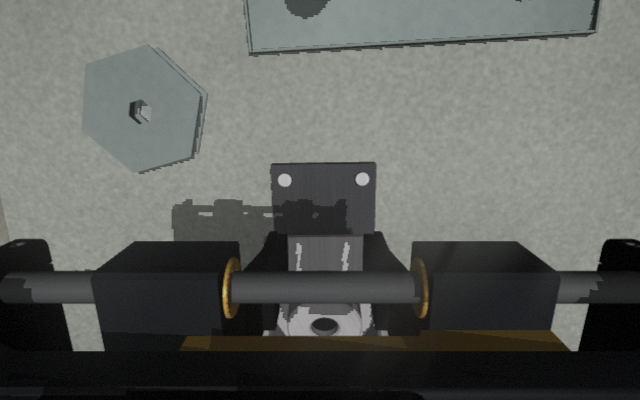

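View pics/t9c.png

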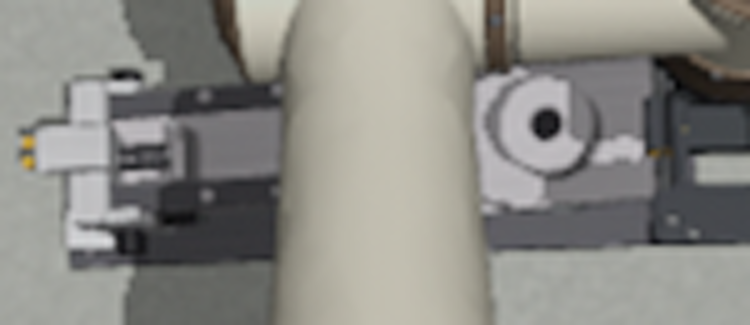

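```bash
cat >> chk.py <<'E'
def inch(P):
    q=np.array(P)
    x,y,z,yaw=p; R=np.array([T(p,e)[0]-p[:3] for e in np.eye(3)*1000])
    return R@(q-p[:3])*1000
E
python3 - <<'E'
from chk import *
t=T(p,(-164,0,11))[0]; print(t); delta(t+[0,0,.04]); delta(t)
# bushing estimate from top & scene: plane z=34
def pl(c,u,v,h):
    o,d=ray(c,u,v); n=T(p,(0,0,1000))[0]-p[:3]; q=T(p,(0,0,h))[0]; return inch(o+d*((q-o)@n)/(d@n))
print(pl(ct,319.2,189.4,34),pl(cs,275+228/5,145+211/5,34))
print('blade top',pl(ct,210+185/5,165+152/5,35),pl(ct,210+190/5,165+152/5,35),pl(cs,275+522/5,145+130/5,35),pl(cs,275+550/5,145+158/5,35))
E
```

```text
[ 0.59136503 -0.08149015  0.13328128]
t 15.15 tcp [ 0.5925 -0.1123  0.2042] F [ 0.4 -0.  -0.1] w 0.162
yaw y-axis -177.18208678062632 d cm [-3.08 -0.04  3.09]
t 15.15 tcp [ 0.5925 -0.1123  0.2042] F [ 0.4 -0.  -0.1] w 0.162
yaw y-axis -177.18208678062632 d cm [-3.08 -0.04  7.09]
[-112.92718113   -1.17222919   34.        ] [-110.04892902   -1.92345093   34.        ]
blade top [106.65749404   1.04368953  35.        ] [103.52275319   1.26618825  35.        ] [111.46302675  10.43422412  35.        ] [112.72306053 -17.99743504  35.        ]
```

```bash
python3 -m inch '[{"fingers":0,"delta_pos":[-1.5,0,0],"spin":-0.5},{"fingers":0,"delta_pos":[-3.1,0,1],"spin":-0.5},{"fingers":0,"delta_pos":[-3.1,0,3],"spin":-0.5},{"fingers":0,"delta_pos":[-3.1,0,5],"spin":-0.5},{"fingers":0,"delta_pos":[-3.1,0,6],"spin":-0.5},{"fingers":0,"delta_pos":[-3.1,0,6],"spin":-0.5},{"fingers":0,"delta_pos":[-3.1,0,6],"spin":-0.5}]'
python3 - <<'E'
from chk import *
t=T(p,(-164,0,11))[0]; delta(t); print(inch(sense()['tcp_pos']))
im=capture('scene')[:,:,::-1]; crop(im,275,105,425,245,5,'pics/s10c.png')
E
```

```text
time_s: 15.85
tcp_pos: [0.5913, -0.0818, 0.1444]
ee_rot: [[0.057, -0.998, 0.001], [-0.998, -0.057, -0.0], [0.0, -0.001, -1.0]]
wrist_force: [0.2, -0.1, 0.5]
gripper_width: 0.003
t 15.85 tcp [ 0.5913 -0.0818  0.1444] F [ 0.2 -0.1  0.5] w 0.003
yaw y-axis -176.70947809287455 d cm [-0.03 -0.01  1.11]
[-1.66585690e+02  7.77331518e-02  2.18159221e+01]
```

View pics/s10c.png

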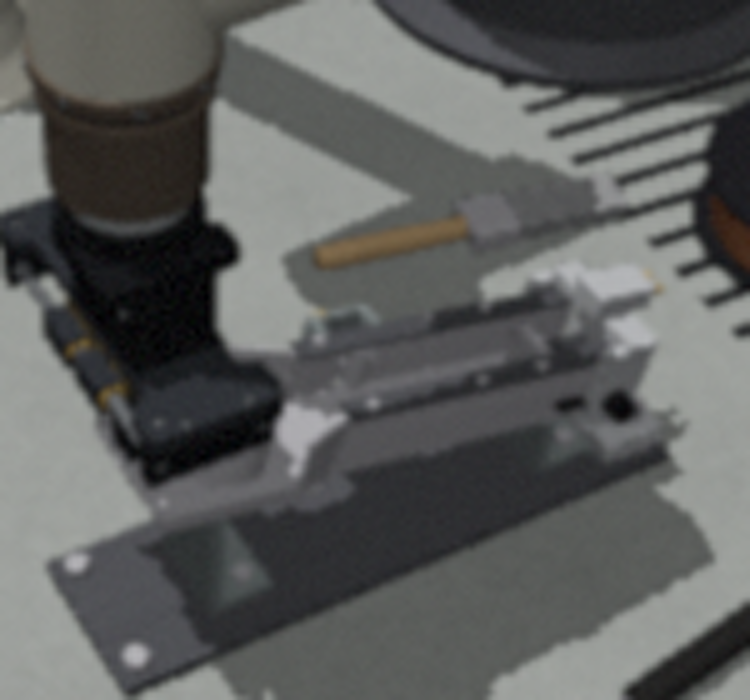

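Down to z = 11 mm over the floor, then begin the push to contact.

```bash
python3 -m inch '[{"fingers":0,"delta_pos":[0,0,0.5],"spin":0},{"fingers":0,"delta_pos":[0,0,0.9],"spin":0},{"fingers":0,"delta_pos":[0,0,1.1],"spin":0},{"fingers":0,"delta_pos":[0,0,1.1],"spin":0}]'
python3 -m inch '[{"fingers":0,"delta_pos":[-0.5,0,0.1],"spin":0},{"fingers":0,"delta_pos":[-1,0,0.21],"spin":0},{"fingers":0,"delta_pos":[-1.5,0,0.31],"spin":0},{"fingers":0,"delta_pos":[-2,0,0.42],"spin":0},{"fingers":0,"delta_pos":[-2.5,0,0.53],"spin":0},{"fingers":0,"delta_pos":[-3,0,0.64],"spin":0}]'
python3 - <<'E'
from chk import *
print(inch(sense()['tcp_pos']),sense()['wrist_force'])
E
```

```text
time_s: 16.3
tcp_pos: [0.5906, -0.0823, 0.1327]
ee_rot: [[0.056, -0.998, -0.001], [-0.998, -0.056, -0.0], [-0.0, 0.001, -1.0]]
wrist_force: [-0.2, 0.6, 0.3]
gripper_width: 0.004
time_s: 16.9
tcp_pos: [0.5893, -0.0521, 0.1268]
ee_rot: [[0.057, -0.998, 0.0], [-0.998, -0.057, -0.0], [0.0, -0.0, -1.0]]
wrist_force: [0.2, -1.3, 2.0]
gripper_width: 0.005
[-133.79346232    0.40948096   10.78841979] [ 0.24656472 -1.30650412  2.0007267 ]
```

```bash
python3 -m inch '[{"fingers":0,"delta_pos":[-0.5,0,0.11],"spin":0},{"fingers":0,"delta_pos":[-1,0,0.21],"spin":0},{"fingers":0,"delta_pos":[-1.5,0,0.32],"spin":0},{"fingers":0,"delta_pos":[-2,0,0.43],"spin":0},{"fingers":0,"delta_pos":[-2.5,0,0.53],"spin":0},{"fingers":0,"delta_pos":[-3,0,0.64],"spin":0},{"fingers":0,"delta_pos":[-3.5,0,0.74],"spin":0}]'
python3 - <<'E'
from chk import *
print(inch(sense()['tcp_pos']),sense()['wrist_force'])
for n in ('wrist','scene'):
  c=get_calibration(n); im=capture(n)[:,:,::-1]; cv2.imwrite(f'pics/{n}11.png',im); np.savez(f'{n}11.npz',K=c['K'],T=c['T'])
s=cv2.imread('pics/scene11.png'); crop(s,275,125,425,225,5,'pics/s11c.png')
E
```

```text
time_s: 17.6
tcp_pos: [0.5872, -0.0169, 0.1192]
ee_rot: [[0.057, -0.998, 0.0], [-0.998, -0.057, -0.0], [0.0, -0.0, -1.0]]
wrist_force: [0.4, -2.3, 1.8]
gripper_width: 0.005
[-97.73888109   0.49798071  10.73444879] [ 0.43359199 -2.29694954  1.80244411]
```

View pics/s11c.png

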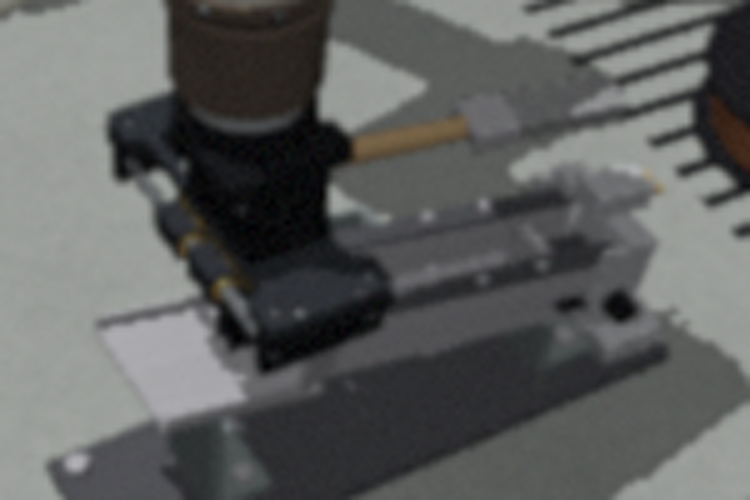

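View pics/wrist11.png

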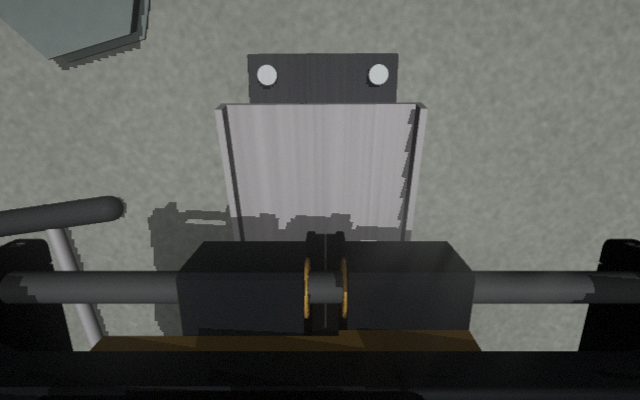

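```bash
python3 -m inch '[{"fingers":0,"delta_pos":[-0.5,-0.03,0.11],"spin":0},{"fingers":0,"delta_pos":[-1,-0.06,0.21],"spin":0},{"fingers":0,"delta_pos":[-1.5,-0.1,0.32],"spin":0},{"fingers":0,"delta_pos":[-2,-0.1,0.43],"spin":0},{"fingers":0,"delta_pos":[-2.5,-0.1,0.53],"spin":0},{"fingers":0,"delta_pos":[-3,-0.1,0.64],"spin":0},{"fingers":0,"delta_pos":[-3.4,-0.1,0.72],"spin":0}]'
python3 - <<'E'
from chk import *
print(inch(sense()['tcp_pos']),sense()['wrist_force'])
E
```

```text
time_s: 18.4
tcp_pos: [0.5862, 0.0173, 0.1119]
ee_rot: [[0.057, -0.998, -0.0], [-0.998, -0.057, 0.0], [-0.0, 0.0, -1.0]]
wrist_force: [0.7, -3.0, 1.1]
gripper_width: 0.003
[-62.82457928  -0.43127927  10.64897062] [ 0.696311   -2.95162014  1.08158092]
```

```bash
python3 -m inch '[{"fingers":0,"delta_pos":[-0.4,0,0.08],"spin":0},{"fingers":0,"delta_pos":[-0.8,0,0.17],"spin":0},{"fingers":0,"delta_pos":[-1.2,0,0.25],"spin":0},{"fingers":0,"delta_pos":[-1.5,0,0.32],"spin":0}]'
python3 -m inch '[{"fingers":0,"delta_pos":[-0.3,0,0.06],"spin":0},{"fingers":0,"delta_pos":[-0.6,0,0.13],"spin":0},{"fingers":0,"delta_pos":[-0.9,0,0.19],"spin":0}]'
python3 -m inch '[{"fingers":0,"delta_pos":[-0.3,0,0.06],"spin":0},{"fingers":0,"delta_pos":[-0.6,0,0.13],"spin":0},{"fingers":0,"delta_pos":[-0.9,0,0.19],"spin":0},{"fingers":0,"delta_pos":[-1.2,0,0.25],"spin":0}]'
python3 - <<'E'
from chk import *
print(inch(sense()['tcp_pos']),sense()['wrist_force'])
for n in ('scene','top'):
  im=capture(n)[:,:,::-1]; cv2.imwrite(f'pics/{n}12.png',im)
s=cv2.imread('pics/scene12.png'); crop(s,275,125,425,225,5,'pics/s12c.png')
s=cv2.imread('pics/top12.png'); crop(s,210,165,360,230,5,'pics/t12c.png')
E
```

```text
time_s: 18.8
tcp_pos: [0.5861, 0.0317, 0.109]
ee_rot: [[0.057, -0.998, 0.001], [-0.998, -0.057, -0.0], [0.0, -0.001, -1.0]]
wrist_force: [1.9, -5.9, 0.9]
gripper_width: 0.004
time_s: 19.1
tcp_pos: [0.5854, 0.0409, 0.107]
ee_rot: [[0.057, -0.998, 0.001], [-0.998, -0.057, 0.0], [-0.0, -0.001, -1.0]]
wrist_force: [2.3, -3.5, 0.4]
gripper_width: 0.007
time_s: 19.5
tcp_pos: [0.5841, 0.0531, 0.1044]
ee_rot: [[0.057, -0.998, -0.0], [-0.998, -0.057, 0.0], [-0.0, 0.0, -1.0]]
wrist_force: [1.3, -3.5, 0.8]
gripper_width: 0.002
[-26.13370396  -0.41429049  10.75162582] [ 1.32087277 -3.45000503  0.84576574]
```

View pics/s12c.png

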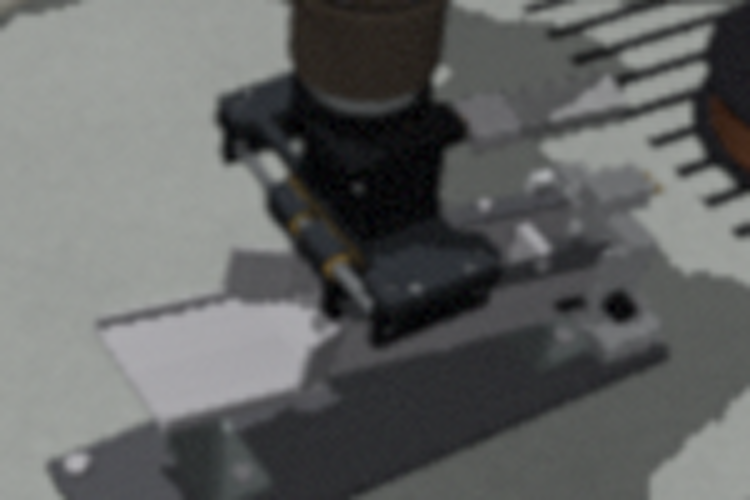

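View pics/t12c.png

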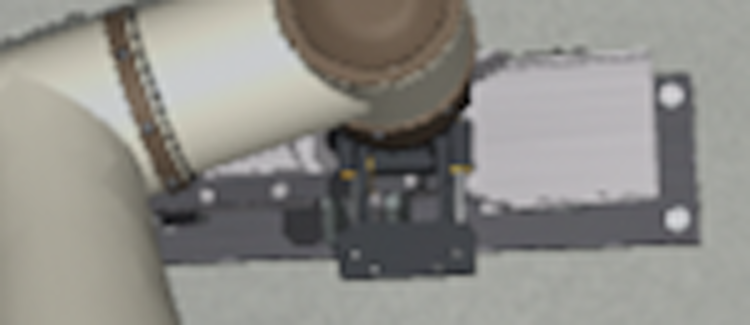

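```bash
python3 -m inch '[{"fingers":0,"delta_pos":[-0.4,0,0.08],"spin":0},{"fingers":0,"delta_pos":[-0.8,0,0.17],"spin":0},{"fingers":0,"delta_pos":[-1.2,0,0.25],"spin":0},{"fingers":0,"delta_pos":[-1.6,0,0.34],"spin":0},{"fingers":0,"delta_pos":[-2,0,0.43],"spin":0},{"fingers":0,"delta_pos":[-2.4,0,0.51],"spin":0},{"fingers":0,"delta_pos":[-2.8,0,0.6],"spin":0},{"fingers":0,"delta_pos":[-3.2,0,0.68],"spin":0},{"fingers":0,"delta_pos":[-3.6,0,0.77],"spin":0},{"fingers":0,"delta_pos":[-4,0,0.85],"spin":0},{"fingers":0,"delta_pos":[-4.3,0,0.91],"spin":0},{"fingers":0,"delta_pos":[-4.5,0,0.96],"spin":0},{"fingers":0,"delta_pos":[-4.7,0,1],"spin":0}]'
python3 - <<'E'
from chk import *
print(inch(sense()['tcp_pos']),sense()['wrist_force'])
im=capture('scene')[:,:,::-1]; crop(im,315,145,425,215,7,'pics/s13c.png')
E
```

```text
time_s: 20.9
tcp_pos: [0.5815, 0.0998, 0.0944]
ee_rot: [[0.057, -0.998, -0.0], [-0.998, -0.057, -0.0], [0.0, 0.0, -1.0]]
wrist_force: [0.2, -3.3, 1.8]
gripper_width: 0.007
[21.64047651 -0.41712433 10.67216894] [ 0.2440591  -3.34969686  1.8157364 ]
```

View pics/s13c.png

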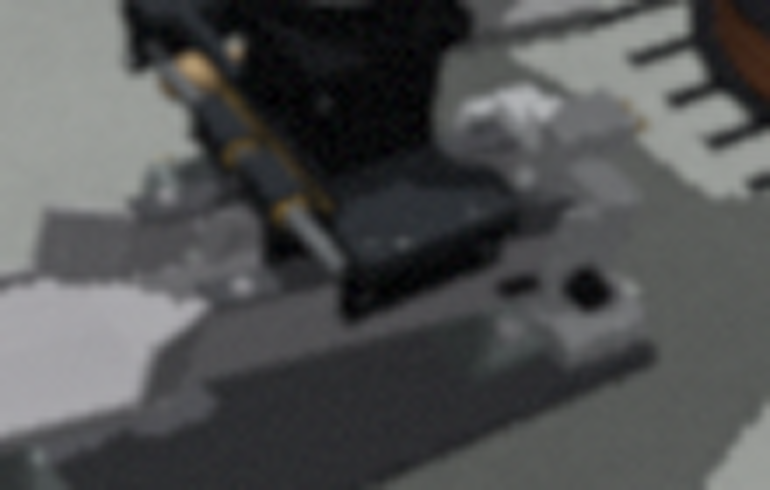

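```bash
python3 -m inch '[{"fingers":0,"delta_pos":[-0.2,0,0.04],"spin":0},{"fingers":0,"delta_pos":[-0.4,0,0.08],"spin":0},{"fingers":0,"delta_pos":[-0.6,0,0.13],"spin":0},{"fingers":0,"delta_pos":[-0.8,0,0.17],"spin":0},{"fingers":0,"delta_pos":[-1,0,0.21],"spin":0}]'
python3 -m inch '[{"fingers":0,"delta_pos":[-0.1,0,0.02],"spin":0},{"fingers":0,"delta_pos":[-0.2,0,0.04],"spin":0}]'
python3 -m inch '[{"fingers":0,"delta_pos":[-0.1,0,0.02],"spin":0},{"fingers":0,"delta_pos":[-0.2,0,0.04],"spin":0}]'
```

```text
time_s: 21.45
tcp_pos: [0.581, 0.1098, 0.0923]
ee_rot: [[0.057, -0.998, -0.0], [-0.998, -0.057, 0.0], [-0.0, 0.0, -1.0]]
wrist_force: [1.2, -3.1, -0.0]
gripper_width: 0.004
time_s: 21.65
tcp_pos: [0.5808, 0.1117, 0.0919]
ee_rot: [[0.057, -0.998, -0.0], [-0.998, -0.057, 0.0], [-0.0, 0.0, -1.0]]
wrist_force: [0.2, -2.7, 0.4]
gripper_width: 0.003
time_s: 21.85
tcp_pos: [0.5807, 0.1137, 0.0915]
ee_rot: [[0.057, -0.998, -0.0], [-0.998, -0.057, 0.0], [-0.0, 0.0, -1.0]]
wrist_force: [0.1, -2.5, 0.3]
gripper_width: 0.002
```

```bash
for i in 1; do python3 -m inch '[{"fingers":0,"delta_pos":[-0.1,0,0.02],"spin":0},{"fingers":0,"delta_pos":[-0.2,0,0.04],"spin":0}]'; done
python3 -m inch '[{"fingers":0,"delta_pos":[-0.1,0,0.02],"spin":0},{"fingers":0,"delta_pos":[-0.2,0,0.04],"spin":0}]'
```

```text
time_s: 22.05
tcp_pos: [0.5806, 0.1156, 0.0911]
ee_rot: [[0.057, -0.998, -0.0], [-0.998, -0.057, 0.0], [-0.0, 0.0, -1.0]]
wrist_force: [-0.2, -3.1, -0.0]
gripper_width: 0.005
time_s: 22.25
tcp_pos: [0.5805, 0.1177, 0.0907]
ee_rot: [[0.057, -0.998, -0.0], [-0.998, -0.057, 0.0], [-0.0, 0.0, -1.0]]
wrist_force: [-0.2, -1.3, -0.1]
gripper_width: 0.004
```

```bash
python3 -m inch '[{"fingers":0,"delta_pos":[-0.1,0,0.02],"spin":0},{"fingers":0,"delta_pos":[-0.2,0,0.04],"spin":0}]'
```

```text
time_s: 22.45
tcp_pos: [0.5804, 0.1197, 0.0903]
ee_rot: [[0.057, -0.998, -0.0], [-0.998, -0.057, -0.0], [-0.0, 0.0, -1.0]]
wrist_force: [0.2, -2.4, 0.1]
gripper_width: 0.007
```

```bash
python3 -c "
from chk import *
print(inch(sense()['tcp_pos']),sense()['wrist_force'])"; python3 -m inch '[{"fingers":0,"delta_pos":[-0.1,0,0.02],"spin":0},{"fingers":0,"delta_pos":[-0.1,0,0.02],"spin":0}]'
```

```text
[42.00515133 -0.42243059 10.81812236] [ 0.18356645 -2.3980881   0.06999274]
time_s: 22.65
tcp_pos: [0.5803, 0.1208, 0.09]
ee_rot: [[0.057, -0.998, -0.0], [-0.998, -0.057, 0.0], [-0.0, 0.0, -1.0]]
wrist_force: [1.2, -0.4, 0.3]
gripper_width: 0.005
```

```bash
python3 -m inch '[{"fingers":0,"delta_pos":[-0.1,0,0.02],"spin":0},{"fingers":0,"delta_pos":[-0.2,0,0.04],"spin":0}]'
```

```text
time_s: 22.85
tcp_pos: [0.5802, 0.1223, 0.0897]
ee_rot: [[0.057, -0.998, -0.0], [-0.998, -0.057, -0.001], [0.001, 0.0, -1.0]]
wrist_force: [0.2, -3.2, 0.3]
gripper_width: 0.002
```

```bash
python3 -m inch '[{"fingers":0,"delta_pos":[-0.1,0,0.02],"spin":0},{"fingers":0,"delta_pos":[-0.2,0,0.04],"spin":0}]'
```

```text
time_s: 23.05
tcp_pos: [0.5799, 0.1238, 0.0894]
ee_rot: [[0.057, -0.998, -0.001], [-0.998, -0.057, -0.001], [0.001, 0.001, -1.0]]
wrist_force: [0.4, -5.8, 0.9]
gripper_width: 0.006
```

```bash
python3 -m inch '[{"fingers":0,"delta_pos":[-0.05,0,0.01],"spin":0},{"fingers":0,"delta_pos":[-0.1,0,0.02],"spin":0},{"fingers":0,"delta_pos":[-0.1,0,0.02],"spin":0}]'; python3 -c "
from chk import *
print(inch(sense()['tcp_pos']),sense()['wrist_force'])"
```

```text
time_s: 23.35
tcp_pos: [0.5799, 0.1244, 0.0892]
ee_rot: [[0.057, -0.998, -0.001], [-0.998, -0.057, -0.002], [0.002, 0.001, -1.0]]
wrist_force: [1.1, -6.6, 0.7]
gripper_width: 0.003
[46.89465976 -0.18748825 10.802031  ] [ 1.08759285 -6.63368083  0.66297149]
```

```bash
python3 -m inch '[{"fingers":0,"delta_pos":[-0.05,0,0.01],"spin":0},{"fingers":0,"delta_pos":[-0.1,0,0.02],"spin":0},{"fingers":0,"delta_pos":[-0.1,0,0.02],"spin":0}]'; python3 -c "
from chk import *
print(inch(sense()['tcp_pos']),sense()['wrist_force'])"
```

```text
time_s: 23.65
tcp_pos: [0.5797, 0.125, 0.0891]
ee_rot: [[0.057, -0.998, -0.001], [-0.998, -0.057, -0.002], [0.002, 0.001, -1.0]]
wrist_force: [1.2, -8.2, 0.9]
gripper_width: 0.006
[47.50236475 -0.0987516  10.77083164] [ 1.18473296 -8.24970966  0.91038628]
```

```bash
python3 -m inch '[{"fingers":0,"delta_pos":[-0.05,0,0.01],"spin":0},{"fingers":0,"delta_pos":[-0.1,0,0.02],"spin":0},{"fingers":0,"delta_pos":[-0.1,0,0.02],"spin":0}]'; python3 -c "
from chk import *
print(inch(sense()['tcp_pos']),sense()['wrist_force'])
im=capture('top')[:,:,::-1]; crop(im,210,165,360,230,5,'pics/t14c.png')
im=capture('scene')[:,:,::-1]; crop(im,315,145,425,215,7,'pics/s14c.png')"
```

```text
time_s: 23.95
tcp_pos: [0.5796, 0.1256, 0.089]
ee_rot: [[0.056, -0.998, -0.002], [-0.998, -0.056, -0.003], [0.003, 0.002, -1.0]]
wrist_force: [-0.3, -8.9, 1.3]
gripper_width: 0.006
[ 4.81468996e+01 -2.69878276e-02  1.07782870e+01] [-0.26803547 -8.87260978  1.31476211]
```

View pics/s14c.png

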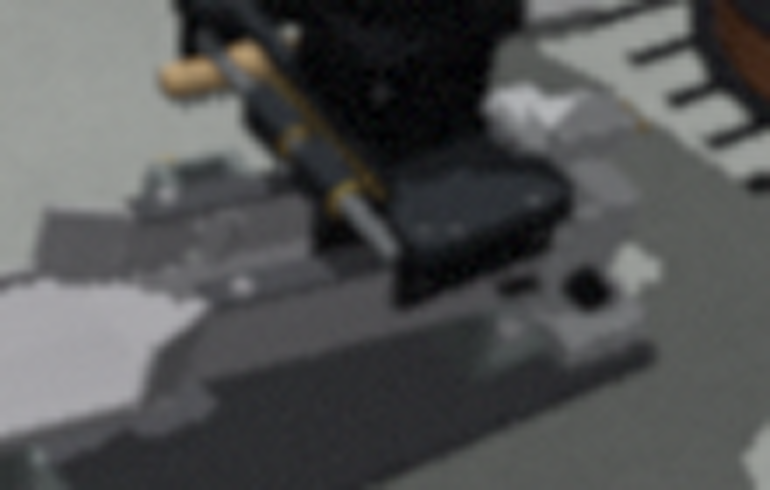

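```bash
python3 -m inch '[{"fingers":0,"delta_pos":[0.05,0,-0.01],"spin":0},{"fingers":0,"delta_pos":[0.1,0,-0.02],"spin":0},{"fingers":0,"delta_pos":[0.15,0,-0.03],"spin":0},{"fingers":0,"delta_pos":[0.2,0,-0.04],"spin":0},{"fingers":0,"delta_pos":[0.25,0,-0.05],"spin":0},{"fingers":0,"delta_pos":[0.3,0,-0.06],"spin":0},{"fingers":0,"delta_pos":[0.35,0,-0.07],"spin":0},{"fingers":0,"delta_pos":[0.4,0,-0.08],"spin":0},{"fingers":0,"delta_pos":[0.45,0,-0.1],"spin":0},{"fingers":0,"delta_pos":[0.5,0,-0.11],"spin":0},{"fingers":0,"delta_pos":[0.55,0,-0.12],"spin":0},{"fingers":0,"delta_pos":[0.6,0,-0.13],"spin":0},{"fingers":0,"delta_pos":[0.7,0,-0.15],"spin":0},{"fingers":0,"delta_pos":[0.8,0,-0.17],"spin":0},{"fingers":0,"delta_pos":[1,0,-0.21],"spin":0},{"fingers":0,"delta_pos":[1.2,0,-0.25],"spin":0},{"fingers":0,"delta_pos":[1.2,0,-0.25],"spin":0}]'; python3 -c "
from chk import *
print(inch(sense()['tcp_pos']),sense()['wrist_force'])"
```

```text
time_s: 25.75
tcp_pos: [0.5807, 0.1153, 0.0913]
ee_rot: [[0.056, -0.998, 0.0], [-0.998, -0.056, 0.0], [-0.0, -0.0, -1.0]]
wrist_force: [0.5, -0.4, 0.1]
gripper_width: 0.007
[37.48613078 -0.48416522 10.91860783] [ 0.54755457 -0.37987546  0.07376558]
```

Free. Lift straight up out of the slot, clear, then look.

```bash
python3 -m inch '[{"fingers":0,"delta_pos":[0,0,-1],"spin":0},{"fingers":0,"delta_pos":[0,0,-3],"spin":0},{"fingers":0,"delta_pos":[0,0,-6],"spin":0},{"fingers":0,"delta_pos":[0,0,-10],"spin":0},{"fingers":0,"delta_pos":[3,0,-13],"spin":0},{"fingers":0,"delta_pos":[7,0,-14],"spin":0},{"fingers":0,"delta_pos":[11,0,-14],"spin":0},{"fingers":0,"delta_pos":[15,0,-14],"spin":0},{"fingers":0,"delta_pos":[19,0,-14],"spin":0},{"fingers":0,"delta_pos":[23,0,-14],"spin":0},{"fingers":0,"delta_pos":[27,0,-14],"spin":0},{"fingers":0,"delta_pos":[27,0,-14],"spin":0},{"fingers":0,"delta_pos":[27,0,-14],"spin":0}]'; python3 -c "
from chk import *
im=capture('top')[:,:,::-1]; crop(im,210,165,360,230,5,'pics/t15c.png')
im=capture('scene')[:,:,::-1]; cv2.imwrite('pics/s15.png',im); crop(im,315,145,425,215,7,'pics/s15c.png')
print(sense()['wrist_force'])"
```

```text
time_s: 27.05
tcp_pos: [0.5958, -0.1548, 0.2316]
ee_rot: [[0.055, -0.999, 0.0], [-0.999, -0.055, 0.0], [-0.0, -0.0, -1.0]]
wrist_force: [0.5, 0.3, -0.3]
gripper_width: -0.002
[0.14171727 0.391115   0.80477119]
```

View pics/s15c.png

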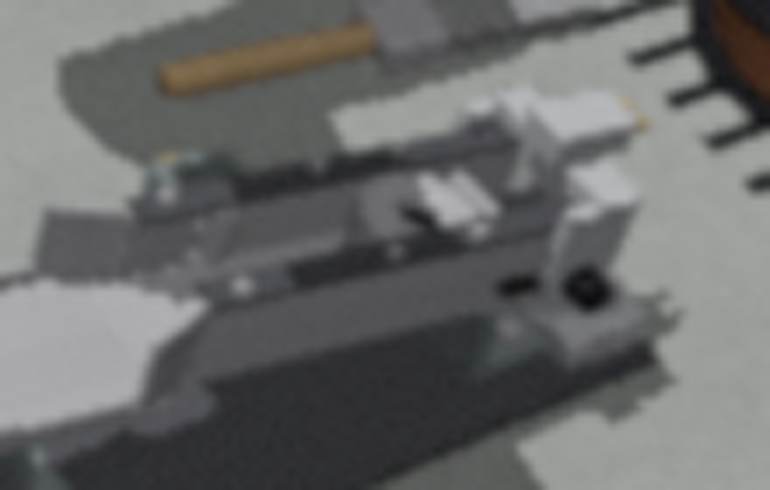

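View pics/t15c.png

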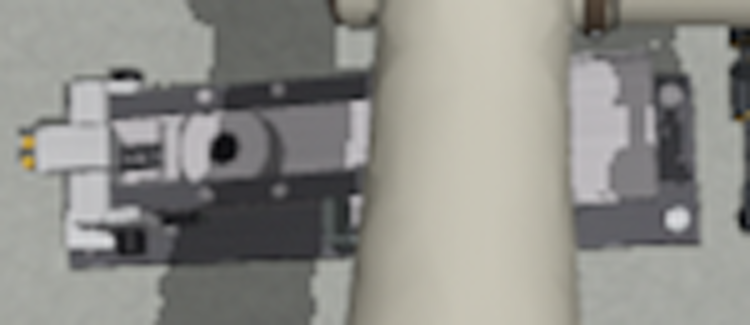

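View pics/s15.png

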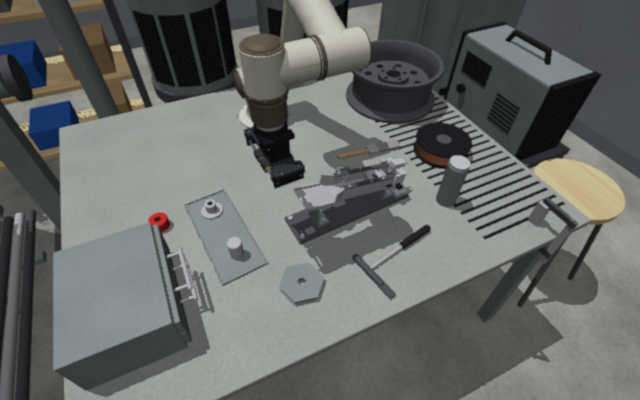

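```bash
python3 - <<'E'
from chk import *
a=cv2.imread('pics/top0.png',0).astype(float); b=capture('top').astype(np.uint8); b=cv2.cvtColor(np.ascontiguousarray(b),cv2.COLOR_RGB2GRAY).astype(float)
for r in range(190,201): print(r,a[r,230:256].astype(int),'\n   ',b[r,230:256].astype(int))
s0=cv2.imread('pics/scene0.png'); crop(s0,315,145,425,215,7,'pics/s0c.png')
def pl(c,u,v,h):
    o,d=ray(c,u,v); n=T(p,(0,0,1000))[0]-p[:3]; q=T(p,(0,0,h))[0]; return inch(o+d*((q-o)@n)/(d@n))
print(pl(ct,210+224/5-.4,165+149/5-.4,34))
E
```

```text
190 [178 145 123 168 181 180 179 179 179 178 178 177 167 159 170 167 133 123
 158 174 177 176 175 176 176 175] 
    [183 149 129 174 188 186 185 184 184 184 185 157 129 160 181 157 117 162
 185 187 186 188 161 115 116 119]
191 [188 157  96 144 175 178 177 177 177 177 177 177 178 174 174 171 137  96
 115 152 172 175 175 174 174 174] 
    [194 162 100 149 181 183 182 182 182 183 184 156 134 170 189 159 136 177
 187 185 185 189 159  89  78  81]
192 [187 157  98 120 156 176 180 180 179 179 179 180 164 159 174 171 137  97
  96 134 167 173 173 173 173 173] 
    [193 162 103 125 162 182 185 185 185 185 186 158 135 170 188 162 156 185
 186 185 187 182 139  45  21  21]
193 [187 158 101 105 125 155 155 139 137 138 138 136 109 133 171 178 149  98
  98 127 163 173 172 172 172 172] 
    [192 163 105 110 125 156 160 148 146 143 144 118 119 168 188 165 164 187
 186 186 188 162  84  18  16  18]
194 [189 159 103  96  81  99  92  63  59  57  56  53  41 124 169 183 156  98
  98 123 161 175 173 173 173 173] 
    [194 164 107 102  79  93  94  75  70  65  67  55 102 164 186 165 166 187
 186 186 189 151  3
[... 690 characters left out ...]
43 122  98  81  41  38  33  38  54  64  59  79  78  96 157 184 156  98
 100 111 157 179 178 178 178 179] 
    [148 128  96  83  49  48  46  41  55  71  86  96 113 162 187 156 146 182
 187 188 161 118 119 112 107 115]
199 [158 128  99  91 113 148 155 155 158 161 159 162 139 123 165 186 159 100
 102  97 128 168 167 148 149 149] 
    [163 133  99  94  93 139 161 161 163 165 169 149 133 169 189 158 115 167
 190 190 164 120 123 125 126 127]
200 [187 153 107 105 144 179 185 170 151 152 153 152 135 125 146 157 130  79
  83  84  92 126 126 101  99  97] 
    [193 159 111 111 140 178 192 176 156 158 158 139 132 155 163 137  89 131
 171 168 134 107 105 106 103  99]
[83.8450739  -0.52709103 34.        ]
```

View pics/s0c.png

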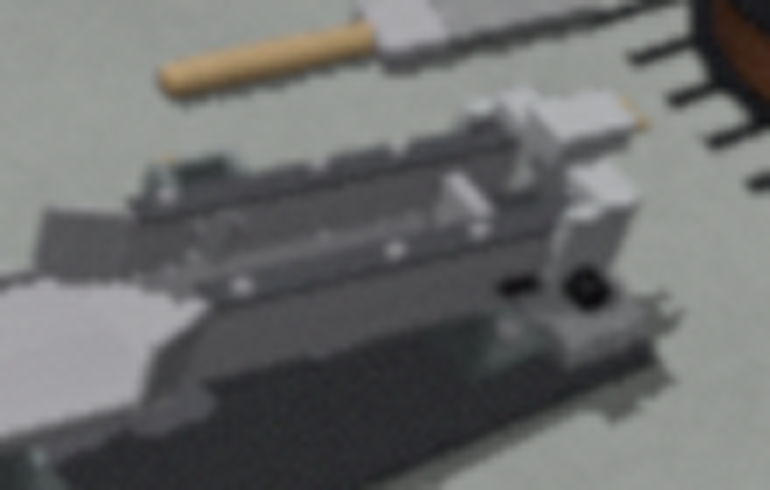

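```bash
python3 -c "
from station import *
print(finish_job(), sense()['time_s'])"
```

```text
the job is handed in; nothing more can be done
the job is handed in; nothing more can be done
```

I set the steel bushing on the chute's loading end, pushed it past the detent and pressed it against the stop. I then eased off, lifted the fingers clear and handed the job in at about 27 s. I don't know the verdict, because the hand-in call does not report one.

- **Set-down:** The tool cannot tilt, so I lowered the bushing until it pivoted in the grip and lay flat on the slope. The net upward wrist force at most was about 14 N just before I let go, or about 20 N allowing for the bushing's own weight. That is well under the 45 N limit. The scene picture afterwards showed it standing flat, about 2 mm off the centre line.
- **Detent and stop:** The push force peaked at about 6 N at the detent. At the stop it rose by about 1.8 N per mm, the stop's spring rate. I stopped at 8.9 N at the fingers, which I estimate pressed the blade back about 3.6 mm.
- **Last checks:** The bushing touches the blade with its centre at about x = 84 mm. Comparing top pictures from before and after, the blade sits about 0.8 pixel further downhill, or roughly 2 mm. That is inside the 0.5 to 6 mm band, but it is an image estimate because the stop's position is not reported. The wrist force was near zero with the fingers clear, and nothing else looked moved.
- **Disagreements:** The cameras differed by 3 mm on the chute's height and about 0.5 degrees on its direction. The contact height when I set the bushing down matched the refit that included the wrist camera, and I used that for the push. They also differed by about 6 mm on where the bushing stood in the tray. I used the position that the top and wrist cameras agreed on.

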